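# Pin the drawbar of the canvas clamp

### The arm

A 6-joint arm with a two-finger parallel gripper is mounted at the origin on the work surface. World frame = base frame: x ahead of the robot, y to its left, z up, the work surface at z = 0. Lengths are in mm, angles in rad, forces in N, time in s.
With the tool pointing down it reaches from about 350 to 975 mm from the base axis. Payload 7.1 kg.
Tool frame: the origin (TCP) lies on the centre line of the jaws, within the pads' length; the fingertips stand 14 mm ahead of it and the grasp point (between the pads) lies 5 mm behind it; x points along the fingers, z is the direction in which the jaws open and shut, and the axes are right-handed (so a half turn about x gives the same grasp; the last joint's range is limited). The gripper opens to 88 mm and grips with 3 to 60 N. Pads are 20 mm wide; open, the fingers measure 115 mm over their backs; the gripper's body (75 mm by 178 mm) begins 61 mm behind the grasp point.
Start: joints at [1.317, 0.423, 1.63, -0, 1.089, -0.019], TCP at [145.374, 607.841, 236.675] pointing down, gripper open.
Joint ranges: [-3, 3], [-0.9, 2.11], [0.09, 2.58], [-1.31, 4.45], [0.11, 2.69], [-2.54, 2.54]. Speed limits (rad/s): [2.39, 2.39, 3.01, 3.14, 3.14, 3.14].

### API

Orientations are given as a rotation vector (axis times angle).
In Python, from workcell import ctrl gives the robot as it stands.
- The arm moves only by the tool servo_tool, never from a script. Its argument "plan" is a list that holds one entry, the list of rows, each a list of 7 numbers: the shift along the tool's x, y, z in cm, then the turn, a rotation vector about the tool's x, y, z in rad, then the finger opening in cm, from 0 to 8.78. A call has 1 to 8 rows; each row is the pose to reach, as a shift and turn from the pose commanded when the call began, along the tool's axes at that moment; what a row does not reach only later rows make up. A row lasts 1/12 s, in which the tool goes at most 41.7 mm and 7.16 degrees, less where a joint would pass 70% of its speed; a pose out of reach is approached as far as the arm can. A call with a gripper value outside its range is refused whole. The fingers move at their own pace and stop on an object; the grip force is fixed at half the most. Time passes only in rows, so rows that repeat a pose let the fingers close. It gives the time, the measured TCP pose, the force and the opening at its end, in the units of the state.
- ctrl.get_obs(): the state, without advancing time (a new reading comes with each control period).
- ctrl.get_image(name): name is "side" or "top" or "wrist"; returns the picture (420x560x3 uint8, red, green, blue); there is no depth.
- ctrl.calibration(name): a dict with "K" (3x3 intrinsics, pixels), "view" (4x4, takes a point from world to camera coordinates). Camera axes: x right, y up, looking along -z (the intrinsics and any distortion apply to the point x, -y, -z); pixel columns grow to the right and rows downward; lengths in mm; the calibration is good to about 2 mm. The wrist camera is an equidistant fisheye: a pixel r from the principal point sees the ray r / f radians off the axis. A picture is of the moment at which its call begins: read the wrist's pose just before it. calibration takes no time and is no camera call; for the wrist camera it gives the pose at the moment of the call.
- ctrl.close_job(): hands the job in, once; it reports no verdict.
The state is a dict: "t": time; "qpos": joint angles; "qvel": joint speeds; "joint_torque": joint torques, N m; "ee_pos": TCP position; "orientation": TCP orientation; "ft_force": force on the tool from outside, world axes, zero at the start; "moment": the same for the moment, N m; "width": finger opening in mm.
Only numpy, scipy, OpenCV 4.12 (cv2) and the standard library are available. Lean on these libraries where they do the work, as an engineer would, in place of code of your own. Each camera call takes 0.05 s, during which the arm holds its last target.

### The job

Lock the bench canvas clamp: take the steel pin from its wooden stand and put it in the top of the yoke, ease the sliding rest towards the yoke by its handle until the hidden eye of the drawbar lines up and the pin goes through it, then press the pin fully home so that its head sits down on the yoke, and let go. Work by feel and gently, never forcing the pin against the drawbar or the yoke, and leave the other things on the bench where they are.

Things in the scene. Friction and masses are not known exactly. Their poses are not given: they have to be found in the camera images.
- pin_head (a point): Centre of the head of the loose steel pin (70 g), z up its axis. Head: cylinder 20 mm across, 26 mm tall, the place to grip. Below it a round shank 10 mm across, 58 mm long, its last 5 mm tapering to a blunt 7 mm nose whose end is 71 mm below this point. It starts upright, loose in the stand, head's underside 12 mm above the stand's top.
- pin: The same pin; origin at the end of its nose, z up its axis.
- stand: Fixed pale wooden block, 70 x 70 mm and 52 mm tall, with one 12.5 mm hole in the middle, 46 mm deep, that holds the pin. Origin at the centre of its underside.
- bed: Fixed clamp: wooden plank 120 mm (x) by 340 mm (y), 18 mm thick, origin at the centre of its underside. Its yoke is centred 85 mm from the origin towards -y: two square horizontal steel ears, 44 x 44 mm, joined by an upright web on their -x side. Upper ear 66 to 84 mm above the bench, lower ear 28 to 52 mm, with 11.4 mm holes on one vertical axis.
- yoke_hole (a point): Centre of the upper ear's hole at the ear's top face (84 mm above the bench); axes as the bed's. Pin home: head's underside on this face, head's centre 13 mm above this point. Until the eye is in line, a pin put in here stands on the drawbar's solid tongue, head's centre 51 mm above this point; when the eye comes under it, it falls in by itself about 24 to 31 mm and blocks the rest.
- lower_hole (a point): Centre of the lower ear's top face, on the same axis. A sprung ball in the side of this ear's hole stops the falling pin about 7 to 14 mm short of home; roughly 5 to 13 N downwards pushes the pin past it and home. Pin and yoke must not bear on one another with more than 45 N.
- rest: Wooden sliding rest, block 80 x 60 mm, top 71 mm above the bench, axes as the bed's, origin on the bench plane under the handle. It slides only along the bed's y, 0 to 40 mm from its end stop, and starts within 2 mm of that stop, farthest from the yoke. Towards the yoke (-y) it takes about 4 N to overcome friction, and stays where it is left.
- bar_root (a point): Where the steel drawbar leaves the rest; it ends in a flat tongue, 10 mm thick (54 to 64 mm above the bench), 30 mm wide always between the ears, with an 11.8 mm eye. The bar is screwed in or out by up to 14 mm, so the rest does not tell where the eye is: it lines up between 8 and 36 mm of travel from the stop, never at the start. Pin and drawbar must never bear on each other over 15 N.
- handle (a point): Middle of the handle, an upright dark wooden dowel 22 mm across on top of the rest, from 71 to 131 mm above the bench; this point 101 mm up. It lies at least 118 mm along +y from the yoke's hole.
- pot: Bystander: fixed terracotta pot of brushes, 86 mm across, 100 mm tall, brushes to 200 mm. Origin at its foot.
- tube_a: Bystander: loose paint tube, 90 mm long, lying flat.
- tube_b: Bystander: loose paint tube, 90 mm long, lying flat.
- tin: Bystander: loose steel tin, 66 mm across, 50 mm tall.
- knife: Bystander: loose palette knife, 180 mm long, lying flat.
- cork: Bystander: loose cork block, 90 x 50 x 35 mm.
Not all that is in view belongs to the job. Of the things shaped like the pin, the bare steel one is meant.

How it is judged:
By the outcome, as a careful person would: the job done as asked, in the order asked, and still so for the second after the job is handed in, with the robot touching nothing.
It also fails if it takes over 61 s, if anything falls off the work surface, if the arm or the gripper's body presses on something with over 40 N, if the wrist force passes 120 N, or if a joint passes its speed limit or range.

## Working session

There is one attempt and no reset: what is moved stays moved. The work goes in short steps, Python scripts to look and compute and a tool call to move; the robot and the scene stay as the last step left them, time stands still between calls to the robot, and variables do not carry over. Pictures are saved under pics/ and viewed, and the job is handed in when it is done.

Besides the shell and the picture viewer there is one more tool, called after "Request:" as name([rows], argument=value, ...), one row to a line, values as JSON. servo_tool: Moves the arm, as the interface text tells. Its arguments: {"type":"object","properties":{"plan":{"type":"array","items":{"type":"array","items":{"type":"array","items":{"type":"number"}}}}},"required":["plan"]}

```bash
mkdir -p pics; ls
python3 - <<'E'
from workcell import ctrl
import cv2,numpy as np
np.set_printoptions(precision=4,suppress=True)
o=ctrl.get_obs();print(o)
for n in("top","side","wrist"):
    c=ctrl.calibration(n);print(n,c)
    im=ctrl.get_image(n);cv2.imwrite(f"pics/{n}0.png",im[:,:,::-1])
E
```

```text
pics
{'t': 0.0, 'qpos': array([ 1.317 ,  0.4238,  1.6307, -0.    ,  1.0886, -0.019 ]), 'qvel': array([ 0.0009,  0.    , -0.0018, -0.0017, -0.0004, -0.0001]), 'joint_torque': array([  0.0015, -54.4629, -27.3667,   0.0645,   0.0228,  -0.0001]), 'ee_pos': array([145.2413, 607.3575, 235.9423]), 'orientation': array([-1.0355,  1.3123,  1.034 ]), 'ft_force': array([-0.254 ,  0.135 ,  0.7293]), 'moment': array([ 0.0627,  0.0176, -0.0412]), 'width': 87.71711829050211}
top {'K': array([[491.1881,   0.    , 282.5024],
       [  0.    , 491.1881, 207.6695],
       [  0.    ,   0.    ,   1.    ]]), 'view': array([[   -0.0168,    -0.9998,     0.0045,    36.5265],
       [    0.9975,    -0.0165,     0.0692,  -590.1991],
       [   -0.0691,     0.0056,     0.9976, -1263.3355],
       [    0.    ,     0.    ,     0.    ,     1.    ]])}
side {'K': array([[384.7121,   0.    , 279.2609],
       [  0.    , 384.7121, 214.6016],
       [  0.    ,   0.    ,   1.    ]]), 'view': array([[  -0.9999,   -0.0107,   -0.0013,  569.989 ],
       [   0.0066,   -0.7056,    0.7086,  -50.3924],
       [  -0.0085,    0.7085,    0.7056, -947.9199],
       [   0.    ,    0.    ,    0.    ,    1.    ]])}
wrist {'K': array([[325.1923,   0.    , 274.6531],
       [  0.    , 325.1923, 211.35  ],
       [  0.    ,   0.    ,   1.    ]]), 'view': array([[   0.2329,    0.9725,   -0.0012, -625.2156],
       [  -0.9307,    0.2225,   -0.2904,   34.9476],
       [  -0.2821,    0.0688,    0.9569, -391.6124],
       [   0.    ,    0.    ,    0.    ,    1.    ]])}
```

View pics/top0.png

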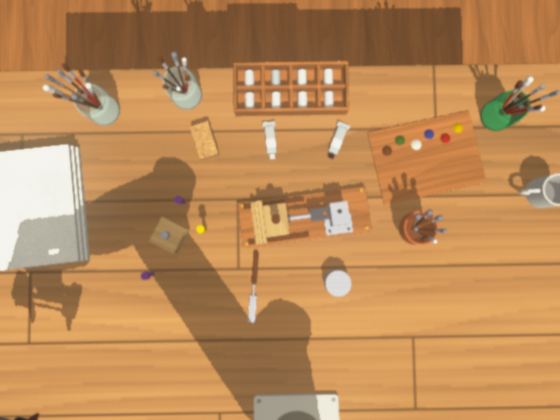

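View pics/side0.png

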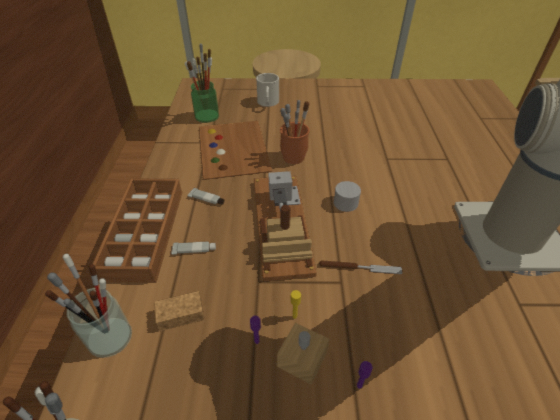

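View pics/wrist0.png

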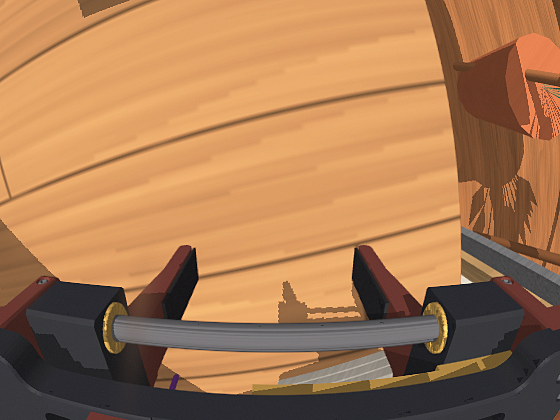

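Candidates for the pin in the top view: a grey one in the wooden stand (165,236), a yellow one (200,229), and purple ones (180,200) and (146,275). I choose the grey one and check it in close crops.

```bash
cat > h.py <<'E'
import numpy as np,cv2
from scipy.spatial.transform import Rotation as R
from workcell import ctrl
np.set_printoptions(precision=3,suppress=True)
def ray(n,uv,cal=None):
    c=cal or ctrl.calibration(n);K=c["K"];V=c["view"]
    x=(uv[0]-K[0,2])/K[0,0];y=(uv[1]-K[1,2])/K[1,1]
    if n=="wrist":
        r=np.hypot(x,y);s=np.sin(r)/r if r>0 else 1;d=np.array([x*s,-y*s,-np.cos(r)])
    else: d=np.array([x,-y,-1.])
    Rm=V[:3,:3];return -Rm.T@V[:3,3],Rm.T@d
def atz(n,uv,z,cal=None):
    p,d=ray(n,uv,cal);return p+d*(z-p[2])/d[2]
def proj(n,P,cal=None):
    c=cal or ctrl.calibration(n);K=c["K"];V=c["view"]
    q=V[:3,:3]@np.array(P,float)+V[:3,3];x,y,z=q[0],-q[1],-q[2]
    if n=="wrist":
        r=np.hypot(x,y);th=np.arctan2(r,z);x,y=x/r*th,y/r*th
    else:x,y=x/z,y/z
    return np.array([K[0,0]*x+K[0,2],K[1,1]*y+K[1,2]])
def toolR(o): return R.from_rotvec(o["orientation"]).as_matrix()
def shot(n,name,crop=None,k=1):
    cal=ctrl.calibration(n);im=ctrl.get_image(n)[:,:,::-1]
    np.save(f"pics/{name}.npy",im)
    if crop: a,b,c,d=crop;im=im[b:d,a:c]
    im=cv2.resize(im,None,fx=k,fy=k,interpolation=cv2.INTER_CUBIC);cv2.imwrite(f"pics/{name}.png",im);return cal
E
python3 - <<'E'
from h import *
t=cv2.imread("pics/top0.png");s=cv2.imread("pics/side0.png")
a=cv2.resize(t[190:290,130:230],None,fx=4,fy=4,interpolation=cv2.INTER_CUBIC)
b=cv2.resize(s[280:380,250:350],None,fx=4,fy=4,interpolation=cv2.INTER_CUBIC)
cv2.imwrite("pics/c1.png",np.hstack([a,b]))
a=cv2.resize(t[180:255,230:380],None,fx=5,fy=5,interpolation=cv2.INTER_CUBIC)
cv2.imwrite("pics/c2.png",a)
b=cv2.resize(s[160:285,240:330],None,fx=4.5,fy=4.5,interpolation=cv2.INTER_CUBIC)
cv2.imwrite("pics/c3.png",b)
print(toolR(ctrl.get_obs()))
E
```

```text
[[-0.    -0.973  0.233]
 [-0.001  0.233  0.973]
 [-1.     0.    -0.001]]
```

View pics/c1.png

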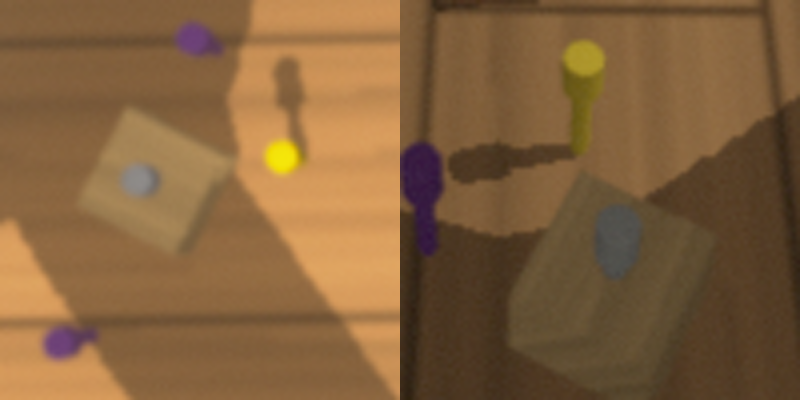

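View pics/c2.png

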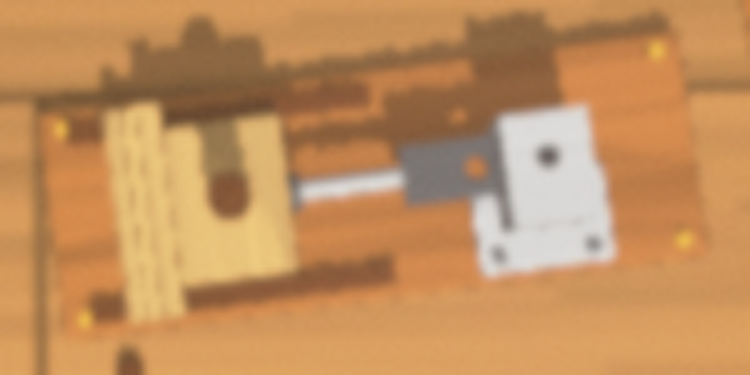

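View pics/c3.png

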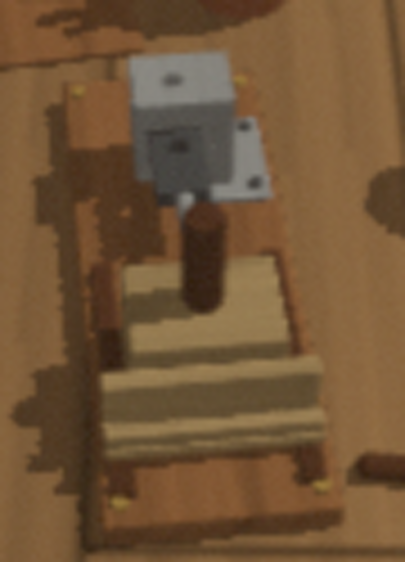

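Run:
```python
from h import *
from scipy.optimize import least_squares
def tri(ut,us):
    A=[];b=[]
    for n,uv in(("top",ut),("side",us)):
        p,d=ray(n,uv);d/=np.linalg.norm(d);M=np.eye(3)-np.outer(d,d);A.append(M);b.append(M@p)
    return np.linalg.lstsq(np.vstack(A),np.hstack(b),rcond=None)[0]
T=lambda c:(c[0]/4+130,c[1]/4+190); T2=lambda c:(c[0]/5+230,c[1]/5+180)
S1=lambda c:((c[0]-400)/4+250,c[1]/4+280); S2=lambda c:(c[0]/4.5+240,c[1]/4.5+160)
print("head top z90",atz("top",T((140,180)),90),atz("side",S1((618,222)),90))
print("yoke",atz("top",T2((547,155)),84),atz("side",S2((173,80)),84),tri(T2((547,155)),S2((173,80))))
print("eye",atz("top",T2((477,165)),64),atz("side",S2((178,146)),64),tri(T2((477,165)),S2((178,146))))
print("handle top z131",atz("top",T2((229,190)),131),atz("side",S2((207,218)),131))
print("stand corners",[atz("top",T(c),52)[:2] for c in((128,108),(236,162),(180,250),(80,203))])
print("bed corners",[atz("top",T2(c),18)[:2] for c in((38,102),(672,33),(705,245),(65,332))])
for n,c in [("cork",(204,138)),("pot",(420,228)),("tin",(338,283)),("knife",(255,285)),("yel",(200.5,229)),("pur",(180,200)),("pur2",(146,275))]:print(n,atz("top",c,20))
```

```text
head top z90 [523.317 317.124  90.   ] [523.014 319.065  90.   ]
yoke [ 575.691 -114.13    84.   ] [ 573.198 -113.822   84.   ] [ 574.446 -114.082   83.908]
eye [572.432 -81.094  64.   ] [570.062 -80.527  64.   ] [571.258 -81.07   63.637]
handle top z131 [558.643  43.686 131.   ] [554.866  46.591 131.   ]
stand corners [array([569.823, 333.617]), array([534.373, 265.157]), array([479.338, 300.753]), array([510.072, 363.981])]
bed corners [array([611.924, 143.96 ]), array([ 642.828, -189.481]), array([ 531.215, -203.573]), array([491.543, 131.175])]
cork [778.398 230.648  20.   ]
pot [ 531.636 -331.254   20.   ]
tin [ 392.983 -113.647   20.   ]
knife [391.552 101.138  20.   ]
yel [538.605 241.147  20.   ]
pur [615.281 294.297  20.   ]
pur2 [422.054 382.612  20.   ]
```

The close crops confirm it: a bare grey steel pin stands in the pale block, with its head at top px (165,235) and side px (304,335). The top and side views agree on it to 2 mm. The yoke hole is at top px (339.4,211). The eye shows at (325.4,213), which puts about 33 mm of travel before it lines up.

Now I move above the pin and turn the jaws to the bed's y axis (yaw of about 0.105).

Request:
servo_tool([
  [[8.6,-43.5,-19.4,-0.34,0,0,4.4],[8.6,-43.5,-19.4,-0.34,0,0,4.4],[8.6,-43.5,-19.4,-0.34,0,0,4.4],[8.6,-43.5,-19.4,-0.34,0,0,4.4],[8.6,-43.5,-19.4,-0.34,0,0,4.4],[8.6,-43.5,-19.4,-0.34,0,0,4.4],[8.6,-43.5,-19.4,-0.34,0,0,4.4],[8.6,-43.5,-19.4,-0.34,0,0,4.4]],
])

```text
t: 0.82
ee_pos: [405.1, 408.0, 177.4]
orientation: [-1.286, 1.158, 1.286]
ft_force: [-0.2, 0.6, 0.1]
width: 44.0
```

```bash
cat > go.py <<'E'
from h import *
def rel(P,yaw=None,o=None):
    o=o or ctrl.get_obs();M=toolR(o);d=M.T@(np.array(P)-o["ee_pos"])
    j=np.arctan2(M[1,2],M[0,2]);print("t",round(o["t"],2),"tcp",o["ee_pos"],"tilt",M[:,0],"jaw deg",np.degrees(j),"F",o["ft_force"],"w",o["width"])
    print("shift cm",d/10,"" if yaw is None else "turn x %.3f"%(-(np.pi/2+yaw-j)))
E
python3 - <<'E'
from go import *
rel((523.2,318,150),0.105)
E
```

```text
t 0.82 tcp [405.144 408.047 177.447] tilt [-0. -0. -1.] jaw deg 96.03254494420148 F [-0.245  0.612  0.092] w 43.96645919404949
shift cm [  2.744 -10.794 -10.195] turn x 0.000
```

Request:
servo_tool([
  [[2.7,-10.8,-10.2,0,0,0,4.4],[2.7,-10.8,-10.2,0,0,0,4.4],[2.7,-10.8,-10.2,0,0,0,4.4],[2.7,-10.8,-10.2,0,0,0,4.4],[2.7,-10.8,-10.2,0,0,0,4.4],[2.7,-10.8,-10.2,0,0,0,4.4],[2.7,-10.8,-10.2,0,0,0,4.4]],
])

```text
t: 1.4
ee_pos: [521.5, 319.6, 150.6]
orientation: [-1.286, 1.158, 1.287]
ft_force: [-0.3, 0.0, 0.3]
width: 43.6
```

Run:
```python
from go import *
rel((523.2,318,150),0.105)
c=ctrl.calibration("wrist")
print("exp head top",proj("wrist",(523.2,318,90),c),"tcp",proj("wrist",ctrl.get_obs()["ee_pos"],c))
shot("wrist","w1")
shot("top","t1",(110,180,250,290),4)
shot("side","s1",(240,230,380,400),4)
```

```text
t 1.4 tcp [521.475 319.579 150.627] tilt [-0.001 -0.    -1.   ] jaw deg 96.00731057346916 F [-0.329  0.001  0.342] w 43.62560685228931
shift cm [ 0.063 -0.155 -0.175] turn x -0.000
exp head top [270.652 236.413] tcp [272.665 276.19 ]
```

View pics/w1.png

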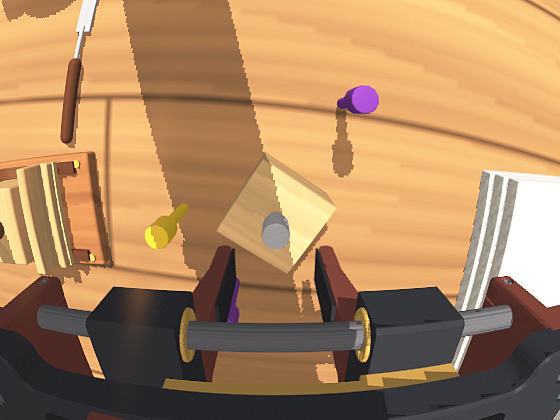

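View pics/s1.png

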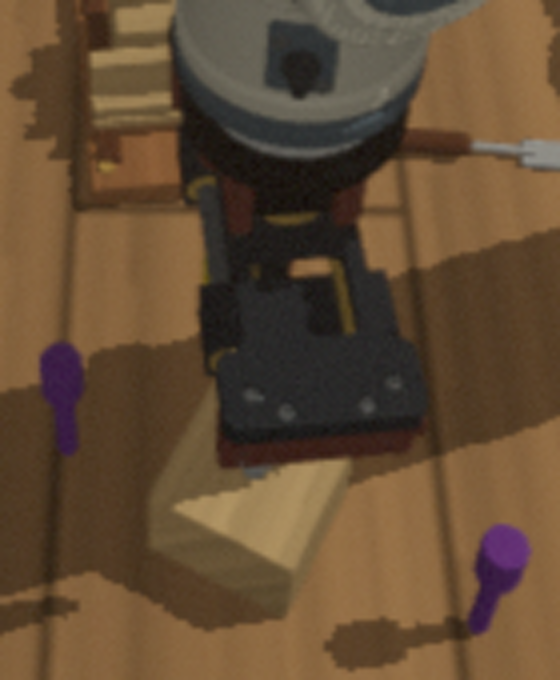

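The wrist picture shows the steel head at about (275,233) between the fingers, close to the expected (271,236). I zoom in to refine it.

Run:
```python
from go import *
im=np.load("pics/w1.npy")[205:265,245:305];cv2.imwrite("pics/w1c.png",cv2.resize(im,None,fx=9,fy=9,interpolation=cv2.INTER_CUBIC))
```

```text
(no output)
```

View pics/w1c.png

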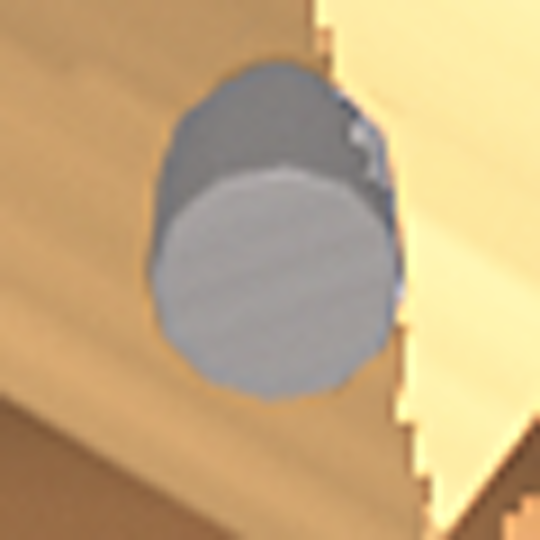

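Run:
```python
from go import *
p=atz("wrist",(275.3,235.9),90);print(p)
rel((p[0],p[1],80),0.105)
```

```text
[522.361 322.084  90.   ]
t 1.55 tcp [521.051 320.47  151.09 ] tilt [-0.  0. -1.] jaw deg 96.12762461484874 F [0.202 0.024 1.08 ] w 43.91619414138656
shift cm [ 7.109 -0.148  0.146] turn x 0.002
```

Request:
servo_tool([
  [[3.5,-0.15,0.1,0,0,0,4.4],[5.5,-0.15,0.1,0,0,0,4.4],[7.1,-0.15,0.1,0,0,0,4.4],[7.1,-0.15,0.1,0,0,0,4.4]],
])

```text
t: 1.88
ee_pos: [520.7, 320.5, 77.0]
orientation: [-1.287, 1.162, 1.29]
ft_force: [-0.4, -0.4, 0.4]
width: 44.3
```

Run:
```python
from go import *
rel((522.4,320.5,80),0.105)
shot("wrist","w2",(180,150,380,300),4)
```

```text
t 1.88 tcp [520.676 320.471  76.987] tilt [-0.005 -0.003 -1.   ] jaw deg 96.131502087448 F [-0.363 -0.444  0.444] w 44.29647354643049
shift cm [-0.302 -0.17  -0.016] turn x 0.002
```

View pics/w2.png

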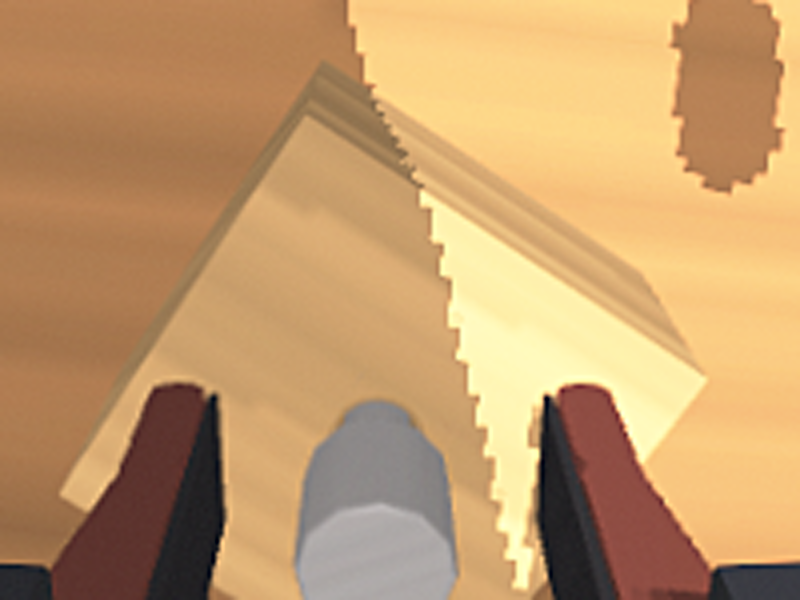

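The head is centred between the pads (crop 377 against a pad midpoint of 381), so I close.

Request:
servo_tool([
  [[-0.1,-0.1,0,0,0,0,3.0],[-0.1,-0.1,0,0,0,0,2.2],[-0.1,-0.1,0,0,0,0,1.4],[-0.1,-0.1,0,0,0,0,1.2],[-0.1,-0.1,0,0,0,0,1.2],[-0.1,-0.1,0,0,0,0,1.2]],
])

```text
t: 2.43
ee_pos: [525.1, 321.1, 81.9]
orientation: [-1.286, 1.156, 1.285]
ft_force: [-0.9, 0.3, 6.4]
width: 19.1
```

Run:
```python
from go import *
rel((522.4,320.5,80),0.105)
```

```text
t 2.43 tcp [525.117 321.085  81.925] tilt [ 0.002  0.001 -1.   ] jaw deg 96.02685274244301 F [-0.913  0.286  6.436] w 19.08811422452007
shift cm [ 0.192  0.277 -0.03 ] turn x 0.000
```

Request:
servo_tool([
  [[-1.5,0,0,0,0,0,1.2],[-3.0,0,0,0,0,0,1.2],[-5.0,0,0,0,0,0,1.2],[-8.0,0,0,0,0,0,1.2],[-11.5,0,0,0,0,0,1.2],[-15.0,0,0,0,0,0,1.2],[-15.0,0,0,0,0,0,1.2],[-15.0,0,0,0,0,0,1.2]],
])

```text
t: 3.1
ee_pos: [525.4, 321.3, 233.2]
orientation: [-1.286, 1.153, 1.284]
ft_force: [0.2, 0.8, -1.1]
width: 19.6
```

Run:
```python
from go import *
shot("wrist","w3");shot("side","s3",(240,150,400,350),4)
rel((575,-114,230),0.105)
```

```text
t 3.2 tcp [523.689 320.272 229.918] tilt [-0.001 -0.001 -1.   ] jaw deg 96.02541173374388 F [-0.365  0.022 -1.209] w 19.362547934804603
shift cm [  0.019  -0.544 -43.726] turn x 0.000
```

View pics/w3.png

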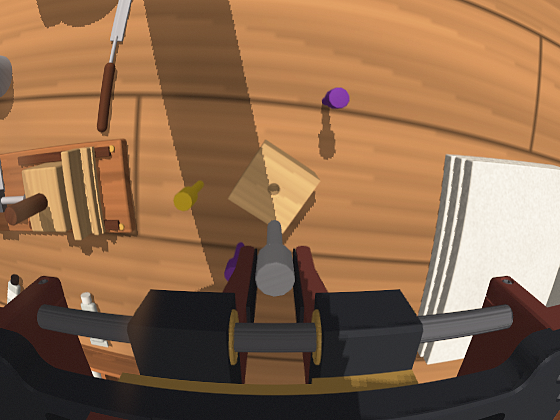

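View pics/s3.png

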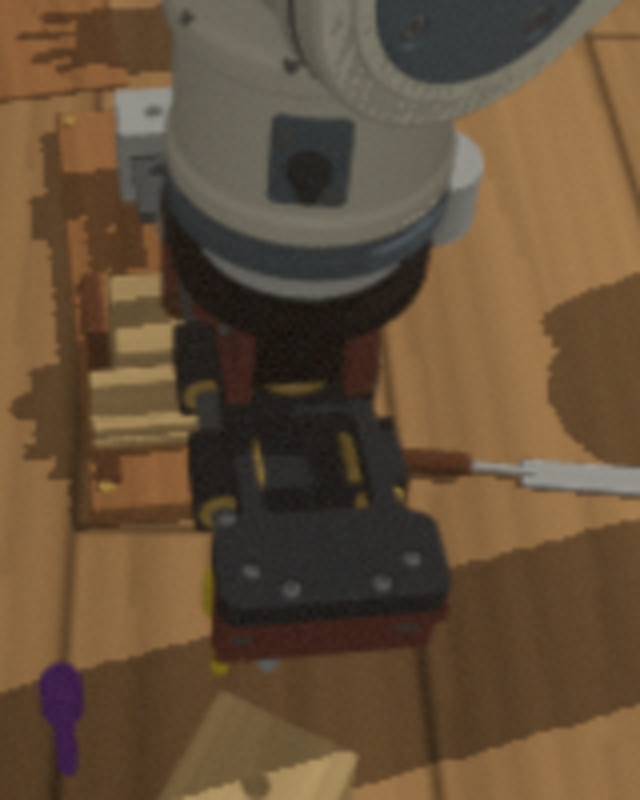

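The pin is lifted cleanly and held, and the stand hole at wrist px (273,188) is empty. Next I carry it over to the yoke.

Request:
servo_tool([
  [[0,0,-4,0,0,0,1.2],[0,-0.2,-8,0,0,0,1.2],[0,-0.3,-12,0,0,0,1.2],[0,-0.3,-16,0,0,0,1.2],[0,-0.5,-20,0,0,0,1.2],[0,-0.5,-24,0,0,0,1.2],[0,-0.5,-28,0,0,0,1.2],[0,-0.5,-32,0,0,0,1.2]],
])

```text
t: 3.87
ee_pos: [561.6, 1.1, 228.8]
orientation: [-1.284, 1.16, 1.289]
ft_force: [0.7, 0.8, -0.2]
width: 19.2
```

Request:
servo_tool([
  [[0,0,-4,0,0,0,1.2],[0,0,-7.5,0,0,0,1.2],[0,0,-10,0,0,0,1.2],[0,0,-11.4,0,0,0,1.2],[0,0,-11.7,0,0,0,1.2],[0,0,-11.7,0,0,0,1.2],[0,0,-11.7,0,0,0,1.2],[0,0,-11.7,0,0,0,1.2]],
])

```text
t: 4.53
ee_pos: [575.0, -111.8, 230.5]
orientation: [-1.287, 1.157, 1.288]
ft_force: [-0.3, 0.1, -0.4]
width: 19.3
```

Run:
```python
from go import *
rel((575,-114,230),0.105)
c=shot("wrist","w4")
rel((575,-114,230),0.105)
print(proj("wrist",(574.5,-114.1,84),c),proj("wrist",ctrl.get_obs()["ee_pos"],c))
```

```text
t 4.53 tcp [ 575.042 -111.762  230.48 ] tilt [-0.001  0.001 -1.   ] jaw deg 96.11477771347046 F [-0.264  0.119 -0.387] w 19.322607203782873
shift cm [ 0.048  0.028 -0.222] turn x 0.002
t 4.58 tcp [ 575.118 -111.774  230.662] tilt [-0.001  0.    -1.   ] jaw deg 96.12970037763777 F [-0.187 -0.335 -1.039] w 19.852064631943218
shift cm [ 0.066  0.035 -0.22 ] turn x 0.002
[271.068 200.827] [272.594 276.464]
```

View pics/w4.png

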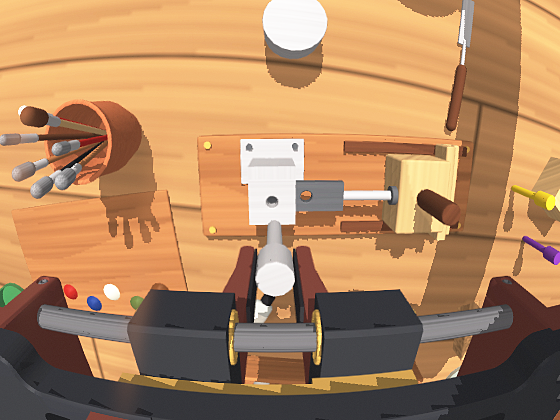

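The wrist picture shows the yoke hole at about (272,201) and the pin's nose at about (274,224). I zoom in to measure both.

Run:
```python
from go import *
im=np.load("pics/w4.npy")[180:300,235:355];cv2.imwrite("pics/w4c.png",cv2.resize(im,None,fx=5,fy=5,interpolation=cv2.INTER_CUBIC))
```

```text
(no output)
```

View pics/w4c.png

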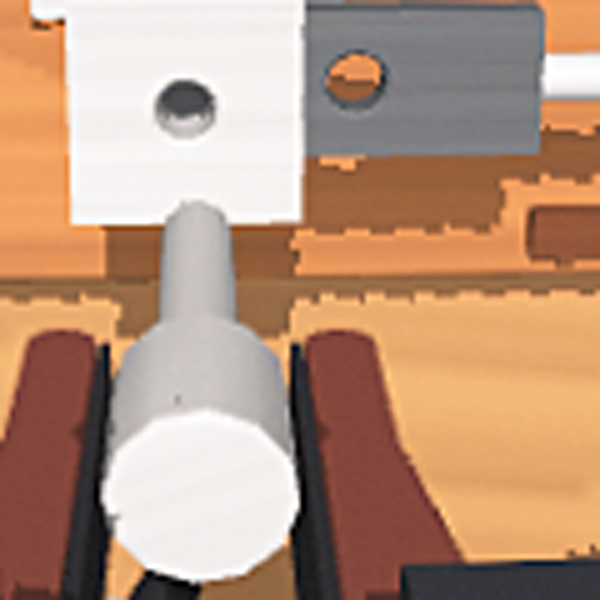

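```bash
cat > pinfit.py <<'E'
from go import *
from scipy.optimize import least_squares
c=ctrl.calibration("wrist");o=ctrl.get_obs();M=toolR(o);tcp=o["ee_pos"]
ax=M[:,0]
def pt(p,along,r=0,dirv=None):
    q=tcp+M@np.array([p[2]+along,p[0],p[1]])
    return q if dirv is None else q+r*np.array(dirv)
camy=M[:,1]
def fit(htop,wid,nose):
    def f(p):
        h=proj("wrist",pt(p,0),c);L=proj("wrist",pt(p,0)+10*M[:,2],c);Rr=proj("wrist",pt(p,0)-10*M[:,2],c)
        n=proj("wrist",pt(p,84)+3.5*s*M[:,1],c)
        return np.r_[h-htop,np.linalg.norm(L-Rr)-wid,(n-nose)]
    for s in(1,-1):
        r=least_squares(f,[0,0,-5]);print("s",s,"off y,z, headtop along x",r.x,"res",r.fun)
        yield r.x
def axis_at(p,z):
    q=pt(p,0);return q+ax*(z-q[2])/ax[2]
E
python3 - <<'E'
from pinfit import *
hole=(272.1,201.4)
for p in fit((275.1,278.7),39.2,(274.4,220.3)):
    A=axis_at(p,84);H=atz("wrist",hole,84,c);d=M.T@(H-A);print("axis",A,"hole",H,"shift tool mm",d,"axis px",proj("wrist",A,c), "nose z",pt(p,84)[2])
# shank width check at nose etc
eye=(235+355/5,180+81/5);E=atz("wrist",eye,64,c);print("eye",E,"dist",np.linalg.norm((E-H)[:2]))
print(M.T@(E-H))
h=atz("wrist",(437,207),101,c);print("handle",h)
E
```

```text
s 1 off y,z, headtop along x [-0.704  1.117 -1.575] res [-0.271  0.038 -0.057  0.397 -0.056]
axis [ 575.62  -110.536   84.   ] hole [ 575.181 -113.117   84.   ] shift tool mm [-0.001  0.713 -2.519] axis px [274.783 202.131] nose z 148.23686339932942
s -1 off y,z, headtop along x [  6.845   1.118 -12.624] res [-0.264 -2.714  3.297  0.401  4.109]
axis [ 568.114 -111.341   84.   ] hole [ 575.181 -113.117   84.   ] shift tool mm [-0.004 -6.837 -2.52 ] axis px [274.783 194.33 ] nose z 159.29033248086716
eye [571.556 -79.525  64.   ] dist 33.78709030777828
[20.014  0.008 33.779]
handle [558.346  46.013 101.   ]
```

Request:
servo_tool([
  [[1.5,0.05,-0.2,0,0,0,1.2],[3.0,0.07,-0.25,0,0,0,1.2],[4.4,0.07,-0.25,0,0,0,1.2],[4.8,0.07,-0.25,0,0,0,1.2],[4.8,0.07,-0.25,0,0,0,1.2],[4.8,0.07,-0.25,0,0,0,1.2]],
])

```text
t: 5.08
ee_pos: [575.1, -115.3, 183.2]
orientation: [-1.287, 1.157, 1.287]
ft_force: [0.5, -0.8, -0.2]
width: 19.2
```

Run:
```python
from go import *
rel((575,-114,182))
shot("wrist","w5",(215,170,335,300),5)
shot("side","s5",(240,140,340,240),6)
```

```text
t 5.08 tcp [ 575.082 -115.257  183.213] tilt [ 0. -0. -1.] jaw deg 96.08222847494217 F [ 0.513 -0.776 -0.189] w 19.23239820112708
shift cm [ 0.121 -0.005  0.126]
```

View pics/w5.png

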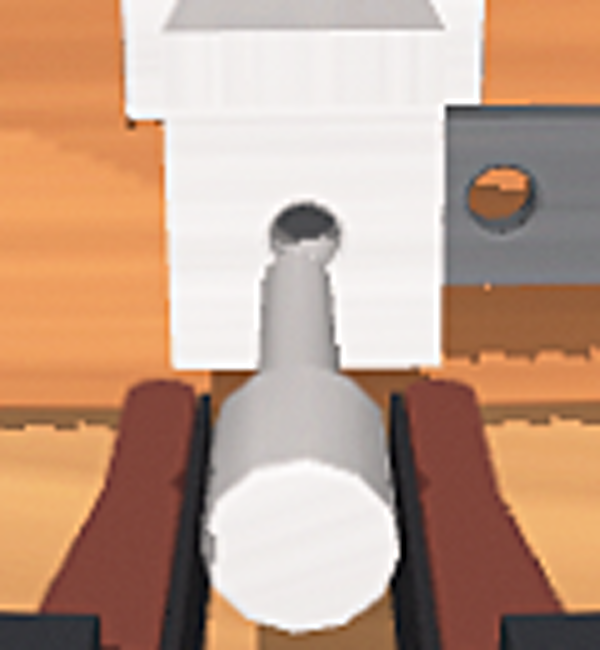

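View pics/s5.png

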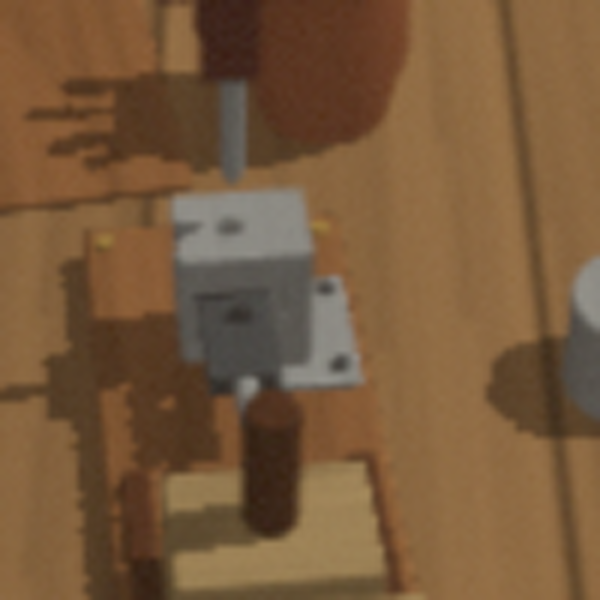

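Run:
```python
from pinfit import *
# side: nose height
u=(240+233/6,140+181/6)
p0,d=ray("side",u);k=(-114-p0[1])/d[1];print("nose from side at y=-114:",p0+k*d)
uh=(240+230/6,140+227/6);print("hole side",atz("side",uh,84))
hole=(275.9,216.7)
for p in fit((275.3,278.9),39.2,(274.7,220)):
    A=axis_at(p,84);H=atz("wrist",hole,84,c);print("axis",A,"hole",H,"shift tool mm",M.T@(H-A),"axis px",proj("wrist",A,c),"nose z",pt(p,84)[2]);
    for cc in(-1.5,-5,-8):
      # constrain headtop depth; lateral from head centre / from nose rim
      hh=least_squares(lambda q:proj("wrist",pt([q[0],q[1],cc],0),c)-np.array((275.3,278.9)),[0,0]).x
      nn=least_squares(lambda q:proj("wrist",pt([q[0],q[1],cc],84)+3.5*M[:,1],c)-np.array((274.7,220)),[0,0]).x
      print(cc,"lat from head",hh,"from nose",nn,"hole lat",(M.T@(H-tcp))[1:])
    break
```

```text
nose from side at y=-114: [ 572.166 -114.     108.26 ]
hole side [ 573.477 -113.599   84.   ]
s 1 off y,z, headtop along x [-0.397  1.273 -2.277] res [-0.194 -0.08   0.12   0.284  0.117]
axis [ 575.881 -114.395   84.   ] hole [ 575.446 -113.689   84.   ] shift tool mm [-0.001  0.357  0.748] axis px [274.966 217.124] nose z 102.08678870102247
-1.5 lat from head [-0.871  1.373] from nose [-0.564  1.061] hole lat [-0.04   2.021]
-5 lat from head [1.052 1.366] from nose [0.601 1.062] hole lat [-0.04   2.021]
-8 lat from head [2.701 1.36 ] from nose [1.599 1.062] hole lat [-0.04   2.021]
```

Request:
servo_tool([
  [[0.5,-0.04,0.08,0,0,0,1.2],[1.0,-0.04,0.08,0,0,0,1.2],[1.0,-0.04,0.08,0,0,0,1.2],[1.0,-0.04,0.08,0,0,0,1.2]],
])

```text
t: 5.52
ee_pos: [574.9, -115.0, 172.5]
orientation: [-1.286, 1.158, 1.287]
ft_force: [-0.2, 0.5, -1.2]
width: 19.1
```

Run:
```python
from go import *
rel((575,-114,172))
shot("wrist","w6",(215,170,335,300),5)
shot("side","s6",(255,155,305,205),12)
```

```text
t 5.52 tcp [ 574.886 -115.005  172.481] tilt [-0.001  0.    -1.   ] jaw deg 96.02479056256867 F [-0.229  0.484 -1.183] w 19.086599340997925
shift cm [ 0.048 -0.022  0.099]
```

View pics/w6.png

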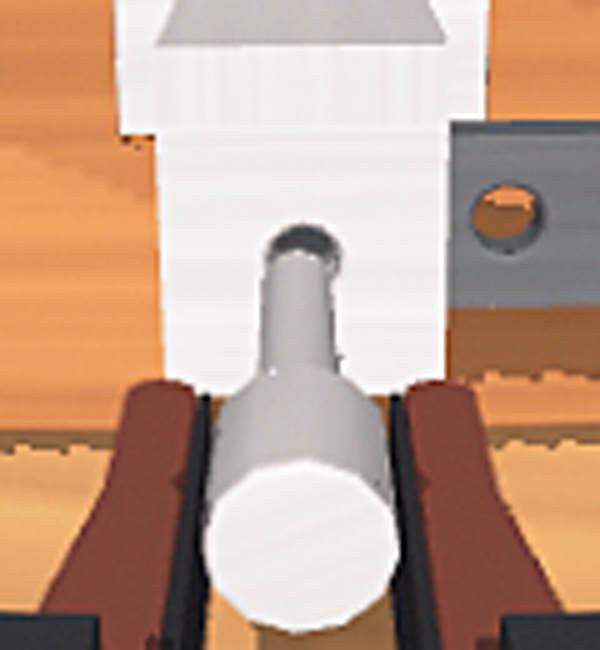

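View pics/s6.png

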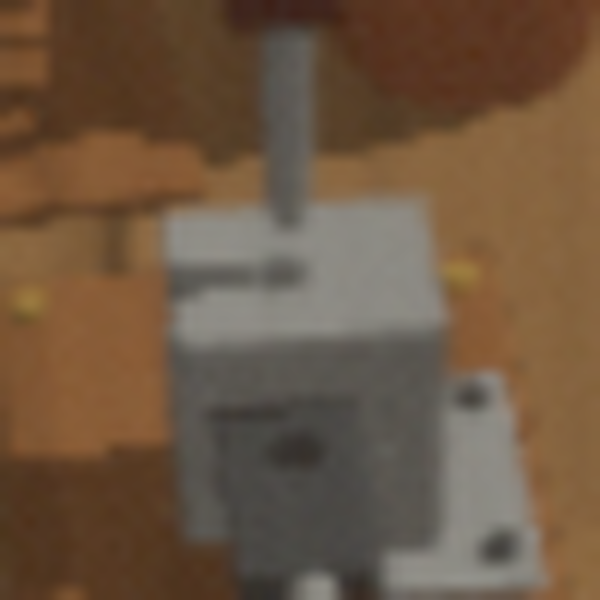

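Run:
```python
from pinfit import *
H=atz("wrist",(215+304/5-.1,170+256/5-.1),84,c);print(H,"hole lat",(M.T@(H-tcp))[1:])
for cc in(-3,-5,-7,-9):
      hh=least_squares(lambda q:proj("wrist",pt([q[0],q[1],cc],0),c)-np.array((275.3,278.9)),[0,0]).x
      nn=least_squares(lambda q:proj("wrist",pt([q[0],q[1],cc],84)+3.5*M[:,1],c)-np.array((274.8,219.6)),[0,0]).x
      print(cc,"lat from head",hh,"from nose",nn,pt([0,0,cc],84)[2])
```

```text
[ 574.994 -113.301   84.   ] hole lat [-0.031  1.806]
-3 lat from head [-0.014  1.347] from nose [0.281 1.113] 91.83424466938334
-5 lat from head [1.085 1.343] from nose [0.944 1.113] 93.83424466416963
-7 lat from head [2.184 1.34 ] from nose [1.606 1.112] 95.83424465895592
-9 lat from head [3.282 1.336] from nose [2.269 1.112] 97.83424465374222
```

Request:
servo_tool([
  [[0.1,-0.1,0.06,0,0,0,1.2],[0.3,-0.1,0.06,0,0,0,1.2],[0.5,-0.1,0.06,0,0,0,1.2],[0.7,-0.1,0.06,0,0,0,1.2],[0.8,-0.1,0.06,0,0,0,1.2],[0.8,-0.1,0.06,0,0,0,1.2]],
])

```text
t: 6.12
ee_pos: [575.9, -114.3, 164.4]
orientation: [-1.286, 1.158, 1.287]
ft_force: [0.6, -0.1, -1.5]
width: 19.4
```

Run:
```python
from go import *
rel((575,-114,164))
shot("wrist","w7",(235,190,315,270),7)
rel((575,-114,164))
shot("side","s7",(255,155,305,205),12)
a=cv2.imread("pics/w7.png");b=cv2.resize(cv2.imread("pics/s7.png"),(560,560));cv2.imwrite("pics/x7.png",cv2.resize(np.hstack([a,b]),(800,400)))
```

```text
t 6.12 tcp [ 575.853 -114.315  164.435] tilt [-0.001  0.    -1.   ] jaw deg 96.0260167057967 F [ 0.589 -0.135 -1.511] w 19.398300460749542
shift cm [0.044 0.082 0.04 ] 
t 6.17 tcp [ 575.956 -114.314  164.623] tilt [-0.  0. -1.] jaw deg 96.02919875709529 F [ 0.096  0.095 -1.113] w 19.236305668952415
shift cm [0.062 0.092 0.041]
```

View pics/x7.png

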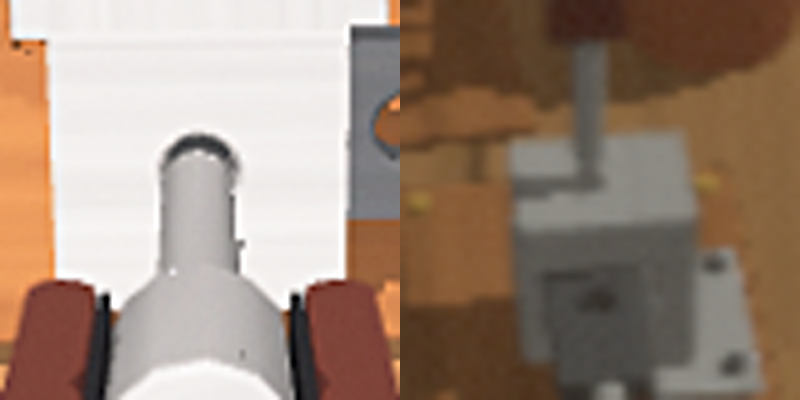

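The nose is centred over the hole in both views and about to enter. I lower it by feel.

Request:
servo_tool([
  [[0.15,0,0.03,0,0,0,1.2],[0.3,0,0.03,0,0,0,1.2],[0.45,0,0.03,0,0,0,1.2],[0.6,0,0.03,0,0,0,1.2],[0.7,0,0.03,0,0,0,1.2],[0.8,0,0.03,0,0,0,1.2]],
])

```text
t: 6.72
ee_pos: [576.1, -114.0, 156.7]
orientation: [-1.286, 1.158, 1.286]
ft_force: [0.1, 0.2, 0.3]
width: 19.3
```

Request:
servo_tool([
  [[0.1,0,0,0,0,0,1.2],[0.2,0,0,0,0,0,1.2],[0.3,0,0,0,0,0,1.2],[0.3,0,0,0,0,0,1.2]],
])

```text
t: 7.05
ee_pos: [576.3, -114.1, 153.8]
orientation: [-1.287, 1.157, 1.286]
ft_force: [1.0, 0.5, -1.3]
width: 19.3
```

Run:
```python
from go import *
rel((575,-114,153))
shot("wrist","w8",(235,190,315,270),7)
rel((575,-114,153))
shot("side","s8",(255,155,305,205),12)
rel((575,-114,153))
a=cv2.imread("pics/w8.png");b=cv2.resize(cv2.imread("pics/s8.png"),(560,560));cv2.imwrite("pics/x8.png",cv2.resize(np.hstack([a,b]),(800,400)))
```

```text
t 7.05 tcp [ 576.276 -114.052  153.797] tilt [ 0. -0. -1.] jaw deg 96.0251612057134 F [ 0.98  0.49 -1.31] w 19.33106726693389
shift cm [0.08  0.126 0.019] 
t 7.1 tcp [ 576.253 -114.059  153.809] tilt [ 0. -0. -1.] jaw deg 96.02514153804671 F [ 0.955  0.471 -0.07 ] w 19.273607736212945
shift cm [0.081 0.124 0.019] 
t 7.15 tcp [ 576.246 -114.047  153.853] tilt [ 0. -0. -1.] jaw deg 96.0275786847543 F [ 1.895  0.115 -2.064] w 19.290624843310177
shift cm [0.085 0.123 0.018]
```

View pics/x8.png

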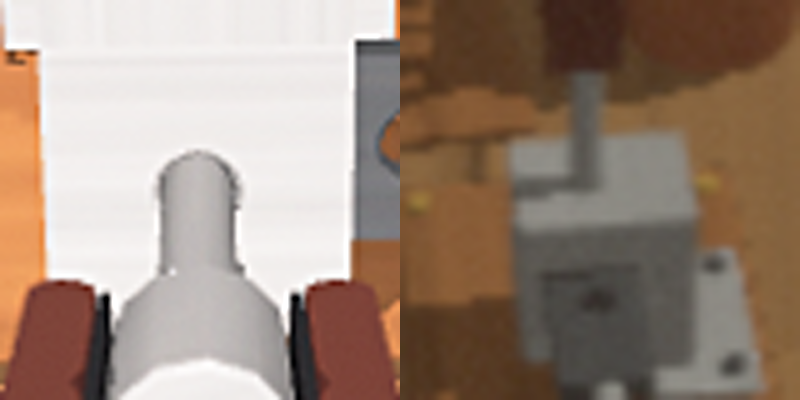

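The pin is entering the hole, with side forces under 2 N. I go on down.

Request:
servo_tool([
  [[0.1,-0.03,0,0,0,0,1.2],[0.2,-0.03,0,0,0,0,1.2],[0.3,-0.03,0,0,0,0,1.2],[0.4,-0.03,0,0,0,0,1.2],[0.5,-0.03,0,0,0,0,1.2],[0.5,-0.03,0,0,0,0,1.2]],
])

```text
t: 7.65
ee_pos: [576.3, -114.0, 148.7]
orientation: [-1.286, 1.158, 1.286]
ft_force: [0.3, 0.4, -0.8]
width: 19.3
```

Run:
```python
from go import *
rel((575,-114,148))
shot("wrist","w9",(235,190,315,270),7)
rel((575,-114,148))
shot("side","s9",(255,155,305,205),12)
rel((575,-114,148))
a=cv2.imread("pics/w9.png");b=cv2.resize(cv2.imread("pics/s9.png"),(560,560));cv2.imwrite("pics/x9.png",cv2.resize(np.hstack([a,b]),(800,400)))
```

```text
t 7.65 tcp [ 576.347 -114.004  148.66 ] tilt [-0.  0. -1.] jaw deg 96.02624230753533 F [ 0.329  0.415 -0.763] w 19.28492419805975
shift cm [0.066 0.134 0.015] 
t 7.7 tcp [ 576.311 -114.014  148.667] tilt [-0.  0. -1.] jaw deg 96.02606041851799 F [ 1.604 -0.165 -1.682] w 19.069847642602518
shift cm [0.067 0.13  0.015] 
t 7.75 tcp [ 576.287 -114.     148.667] tilt [-0.  0. -1.] jaw deg 96.02760455697195 F [ 1.335  0.986 -2.478] w 19.289425425145332
shift cm [0.067 0.128 0.014]
```

View pics/x9.png

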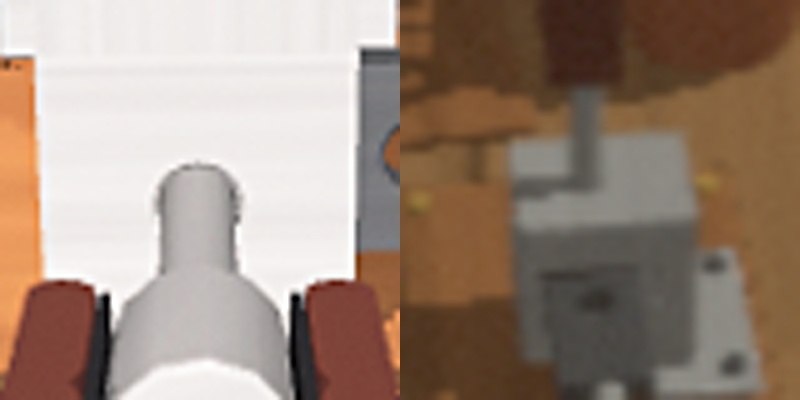

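Request:
servo_tool([
  [[0.1,-0.02,0,0,0,0,1.2],[0.2,-0.02,0,0,0,0,1.2],[0.3,-0.02,0,0,0,0,1.2]],
])

```text
t: 8.0
ee_pos: [576.5, -114.0, 145.8]
orientation: [-1.286, 1.158, 1.286]
ft_force: [0.8, 0.2, -0.6]
width: 19.4
```

Request:
servo_tool([
  [[0.05,0,0,0,0,0,1.2],[0.1,0,0,0,0,0,1.2]],
])

```text
t: 8.17
ee_pos: [576.5, -114.0, 144.8]
orientation: [-1.286, 1.158, 1.286]
ft_force: [0.7, 0.7, 0.1]
width: 19.7
```

Request:
servo_tool([
  [[0.05,0,0,0,0,0,1.2],[0.1,0,0,0,0,0,1.2]],
])

```text
t: 8.33
ee_pos: [576.6, -114.0, 143.8]
orientation: [-1.286, 1.158, 1.286]
ft_force: [1.2, -0.4, -0.9]
width: 19.4
```

Request:
servo_tool([
  [[0.05,0,0,0,0,0,1.2],[0.1,0,0,0,0,0,1.2]],
])

```text
t: 8.5
ee_pos: [576.6, -114.0, 142.8]
orientation: [-1.286, 1.158, 1.286]
ft_force: [1.0, -0.3, -0.5]
width: 19.1
```

Request:
servo_tool([
  [[0.05,0,0,0,0,0,1.2],[0.1,0,0,0,0,0,1.2]],
])

```text
t: 8.67
ee_pos: [576.6, -114.0, 141.8]
orientation: [-1.286, 1.158, 1.286]
ft_force: [1.1, 0.8, -0.2]
width: 19.3
```

Run:
```python
from go import *
rel((575,-114,148))
shot("wrist","w10",(215,170,335,300),5)
```

```text
t 8.67 tcp [ 576.586 -114.017  141.823] tilt [ 0. -0. -1.] jaw deg 96.02774524092095 F [ 1.114  0.8   -0.18 ] w 19.25892535707641
shift cm [-0.618  0.157  0.018]
```

View pics/w10.png

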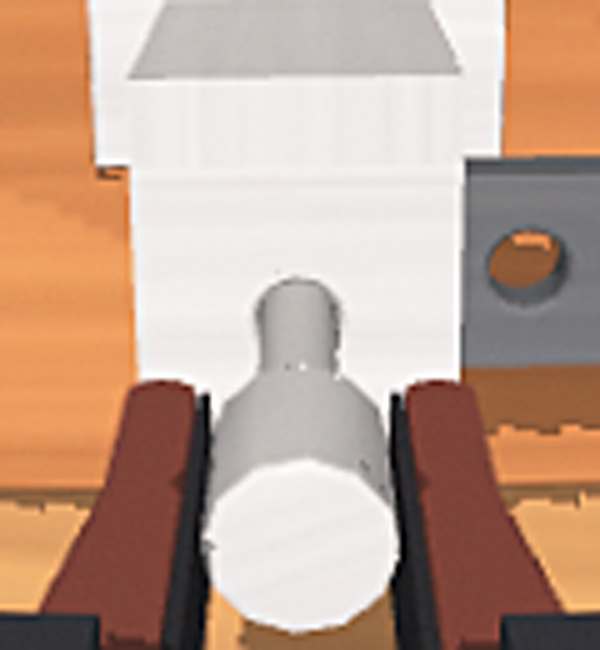

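Nothing touched yet and the pin has not slipped. I go on in 0.5 to 1 mm steps.

Request:
servo_tool([
  [[0.05,0,0,0,0,0,1.2],[0.1,0,0,0,0,0,1.2]],
])

```text
t: 8.88
ee_pos: [576.6, -114.0, 140.8]
orientation: [-1.286, 1.158, 1.286]
ft_force: [1.3, 0.6, -0.1]
width: 19.3
```

Request:
servo_tool([
  [[0.05,0,0,0,0,0,1.2],[0.05,0,0,0,0,0,1.2]],
])

```text
t: 9.05
ee_pos: [576.5, -114.0, 140.2]
orientation: [-1.286, 1.158, 1.286]
ft_force: [2.2, -0.2, -1.2]
width: 19.0
```

Request:
servo_tool([
  [[0.05,0,0,0,0,0,1.2],[0.05,0,0,0,0,0,1.2]],
])

```text
t: 9.22
ee_pos: [576.6, -114.0, 140.0]
orientation: [-1.286, 1.158, 1.286]
ft_force: [0.9, 0.4, 1.4]
width: 19.5
```

The TCP has lagged at z 140.0, which fits the nose resting on the tongue (head top about 148). I release and rise.

Request:
servo_tool([
  [[-0.03,0,0,0,0,0,2.0],[-0.03,0,0,0,0,0,2.6],[-0.03,0,0,0,0,0,3.4],[-0.03,0,0,0,0,0,4.4],[-0.03,0,0,0,0,0,4.4]],
])

```text
t: 9.63
ee_pos: [576.4, -114.0, 140.1]
orientation: [-1.286, 1.158, 1.287]
ft_force: [0.6, -0.2, 0.9]
width: 42.2
```

Request:
servo_tool([
  [[-2.0,0,0,0,0,0,4.4],[-5.0,0,0,0,0,0,4.4],[-7.0,0,0,0,0,0,4.4],[-7.0,0,0,0,0,0,4.4],[-7.0,0,0,0,0,0,4.4]],
])

```text
t: 10.05
ee_pos: [577.1, -114.1, 211.1]
orientation: [-1.288, 1.156, 1.284]
ft_force: [-0.1, -0.2, -0.2]
width: 43.6
```

Run:
```python
from go import *
shot("wrist","w11")
shot("side","s11",(240,130,340,240),5)
# handle: point 46,101 ; TCP z=108
rel((557.5,45.5,210),0.105)
```

```text
t 10.15 tcp [ 575.793 -113.833  209.13 ] tilt [-0.002  0.    -1.   ] jaw deg 96.02969422712547 F [-1.055 -0.098 -0.627] w 44.11095553835592
shift cm [-0.079  0.146 16.037] turn x 0.000
```

View pics/w11.png

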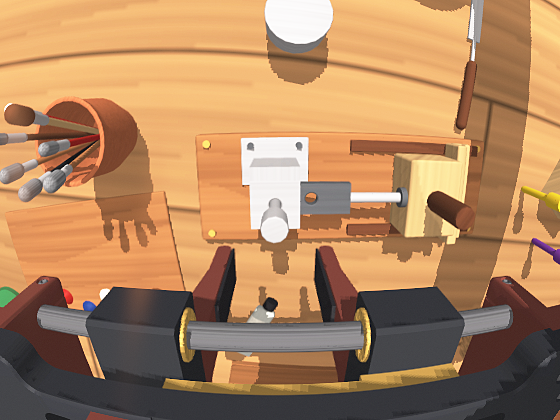

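View pics/s11.png

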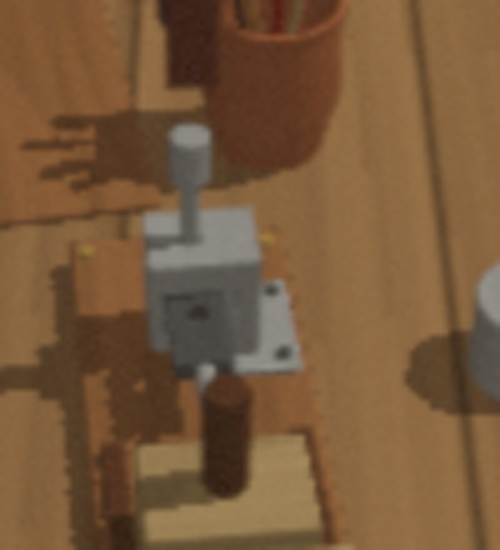

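The pin stands in the yoke (side px about (278,158)). Next I go above the handle.

Request:
servo_tool([
  [[0,0.1,4,0,0,0,4.4],[0,0.1,8,0,0,0,4.4],[0,0.1,12,0,0,0,4.4],[0,0.1,15,0,0,0,4.4],[0,0.1,16,0,0,0,4.4],[0,0.1,16,0,0,0,4.4],[0,0.1,16,0,0,0,4.4]],
])

```text
t: 10.73
ee_pos: [558.3, 44.9, 209.2]
orientation: [-1.287, 1.158, 1.288]
ft_force: [-0.6, -0.2, 0.7]
width: 43.6
```

Run:
```python
from go import *
c=shot("wrist","w12",(160,130,360,280),4)
o=ctrl.get_obs();print("tcp px",proj("wrist",o["ee_pos"],c),"exp handle top",proj("wrist",(557.5,45.5,131),c))
rel((557.5,45.5,210),0.105)
```

```text
tcp px [271.269 276.545] exp handle top [274.345 224.856]
t 10.78 tcp [558.57   44.142 209.397] tilt [-0.001 -0.001 -1.   ] jaw deg 96.03282645770331 F [ 0.909 -0.785 -0.272] w 44.153999519624946
shift cm [-0.06   0.092  0.146] turn x 0.000
```

View pics/w12.png

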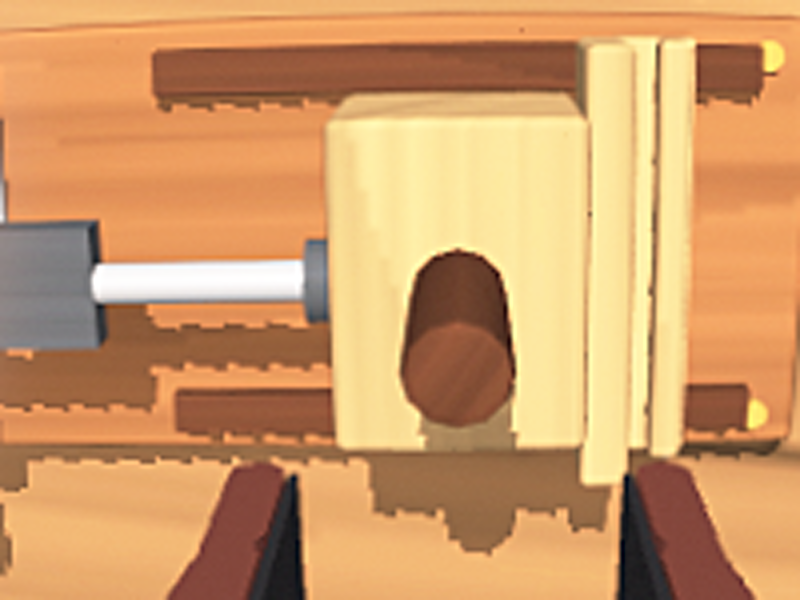

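The handle's top is at wrist px (274.5,223), centred between the fingers. I go down astride it with the jaws 36 mm apart and the tips near z 105.

Request:
servo_tool([
  [[3.0,0.08,0.1,0,0,0,3.6],[6.0,0.08,0.1,0,0,0,3.6],[8.2,0.08,0.1,0,0,0,3.6],[9.0,0.08,0.1,0,0,0,3.6],[9.0,0.08,0.1,0,0,0,3.6],[9.0,0.08,0.1,0,0,0,3.6]],
])

```text
t: 11.28
ee_pos: [558.2, 44.9, 120.3]
orientation: [-1.285, 1.159, 1.285]
ft_force: [0.1, 1.0, -0.5]
width: 35.9
```

Run:
```python
from go import *
c=shot("wrist","w13",(100,150,380,310),2.8)
shot("side","s13",(230,130,350,270),4)
rel((557.5,45.5,120),0.105)
```

```text
t 11.38 tcp [558.999  45.39  121.483] tilt [ 0.002  0.    -1.   ] jaw deg 95.98201051906169 F [-0.11   0.093  0.994] w 35.983573243054934
shift cm [0.148 0.148 0.027] turn x -0.001
```

View pics/w13.png

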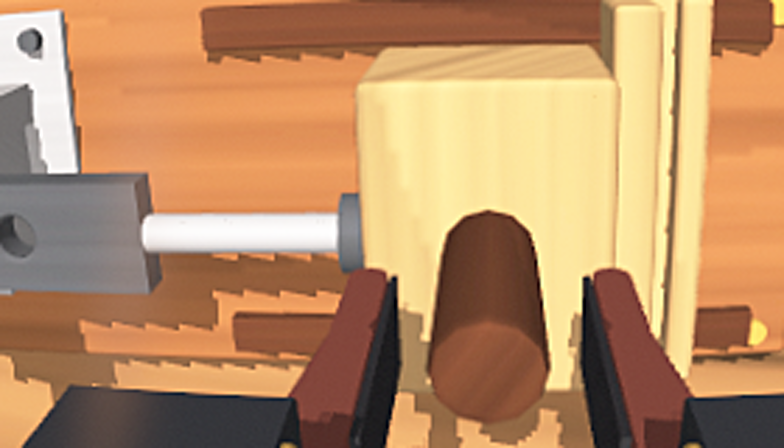

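View pics/s13.png

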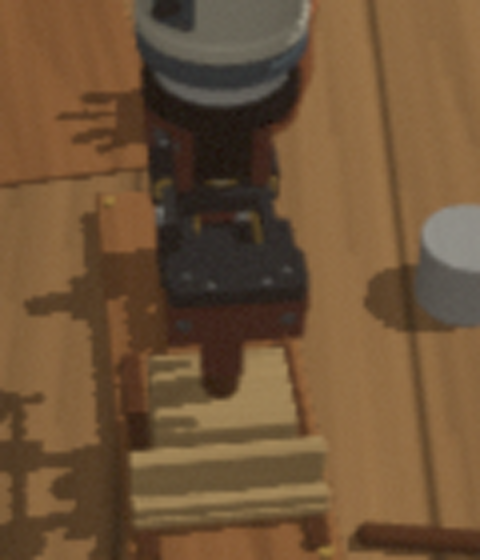

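Run:
```python
from go import *
shot("top","t13",(220,160,400,280),4.4)
```

```text
(no output)
```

View pics/t13.png

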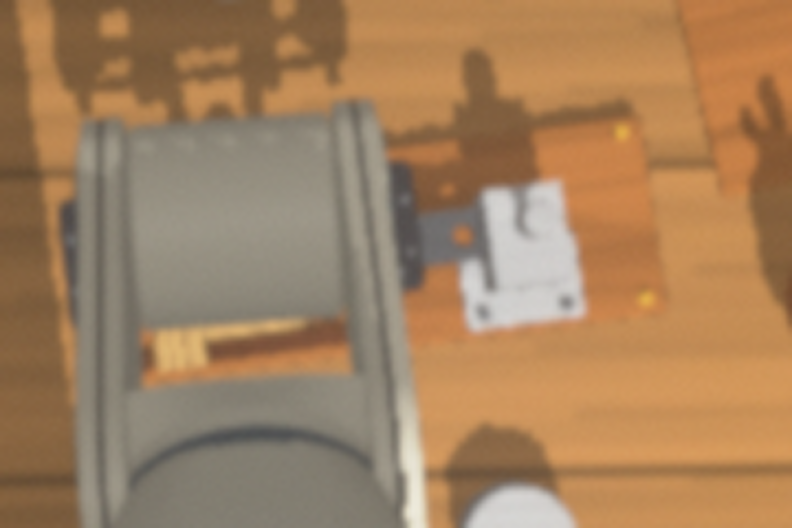

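The top view keeps the eye (crop 462,236), the pin and the pin's shadow in sight, so I can watch for the pin falling. I take up the gap and push gently.

Request:
servo_tool([
  [[0,0,-0.2,0,0,0,3.6],[0,0,-0.4,0,0,0,3.6],[0,0,-0.6,0,0,0,3.6],[0,0,-0.8,0,0,0,3.6],[0,0,-1.0,0,0,0,3.6],[0,0,-1.2,0,0,0,3.6],[0,0,-1.4,0,0,0,3.6]],
])

```text
t: 12.02
ee_pos: [559.5, 32.4, 120.5]
orientation: [-1.286, 1.157, 1.286]
ft_force: [-1.6, 5.1, 3.6]
width: 36.4
```

Run:
```python
from go import *
rel((557.5,45.5,120),0.105)
shot("top","t14",(290,160,380,250),6)
shot("wrist","w14",(100,150,380,310),2.8)
rel((557.5,45.5,120),0.105)
```

```text
t 12.02 tcp [559.535  32.408 120.488] tilt [ 0.     0.001 -1.   ] jaw deg 96.01563417946838 F [-1.569  5.061  3.58 ] w 36.38773199925503
shift cm [0.05  0.065 1.323] turn x -0.000
t 12.12 tcp [559.571  32.056 120.398] tilt [ 0.  0. -1.] jaw deg 96.01538215379013 F [-0.168  3.131  2.571] w 36.218530486494465
shift cm [0.04  0.065 1.359] turn x -0.000
```

View pics/t14.png

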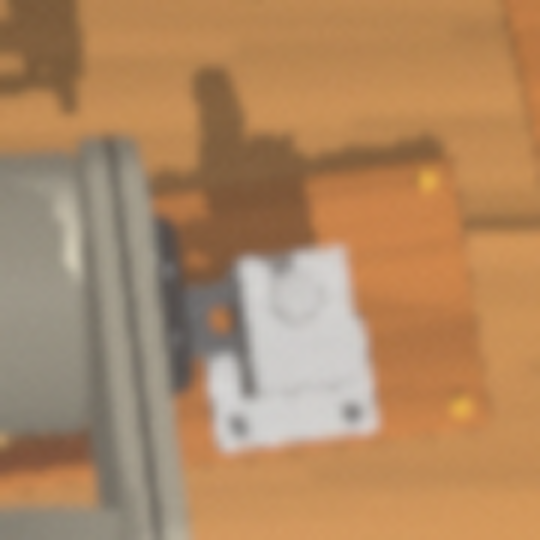

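View pics/w14.png

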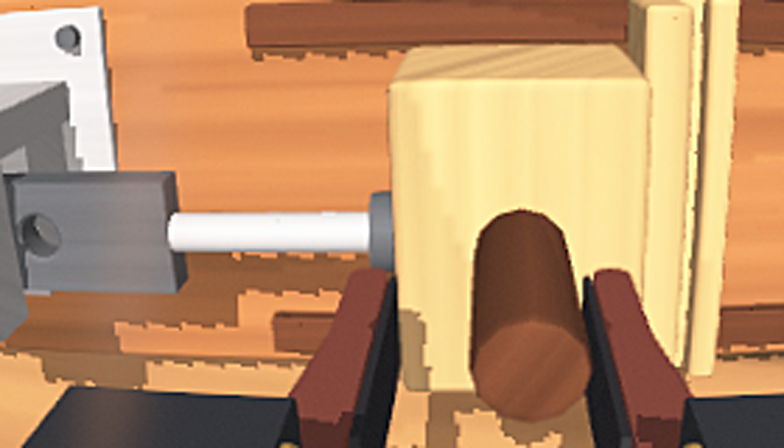

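Run:
```python
from go import *
E0=atz("top",(325.4,213),64);E=atz("top",(290+219/6,160+320/6),64);H=np.array([575,-113.8,64]);print(E0,E,E-H)
c=ctrl.calibration("wrist")
E=atz("wrist",(100+41/2.8,150+236/2.8),64,c);print(E,E-H)
h=atz("wrist",(100+530/2.8,150+370/2.8),131,c);print("handle",h, h-ctrl.get_obs()["ee_pos"])
```

```text
[572.432 -81.094  64.   ] [571.543 -83.851  64.   ] [-3.457 29.949  0.   ]
[571.699 -83.769  64.   ] [-3.301 30.031  0.   ]
handle [556.363  39.86  131.   ] [-3.208  7.803 10.602]
```

Request:
servo_tool([
  [[0,0,-0.15,0,0,0,3.6],[0,0,-0.3,0,0,0,3.6],[0,0,-0.45,0,0,0,3.6],[0,0,-0.6,0,0,0,3.6],[0,0,-0.75,0,0,0,3.6],[0,0,-0.9,0,0,0,3.6],[0,0,-1.05,0,0,0,3.6],[0,0,-1.2,0,0,0,3.6]],
])

```text
t: 12.78
ee_pos: [560.9, 19.9, 120.2]
orientation: [-1.286, 1.157, 1.286]
ft_force: [0.9, 4.9, 4.2]
width: 36.1
```

Request:
servo_tool([
  [[0,0,-0.15,0,0,0,3.6],[0,0,-0.3,0,0,0,3.6],[0,0,-0.45,0,0,0,3.6],[0,0,-0.6,0,0,0,3.6],[0,0,-0.75,0,0,0,3.6],[0,0,-0.9,0,0,0,3.6]],
])

```text
t: 13.28
ee_pos: [561.9, 11.0, 120.2]
orientation: [-1.287, 1.157, 1.286]
ft_force: [1.5, 3.6, 3.9]
width: 35.9
```

Run:
```python
from go import *
shot("top","t15",(290,160,380,250),6)
rel((557.5,45.5,120),0.105)
c=shot("wrist","w15",(100,150,380,310),2.8)
```

```text
t 13.33 tcp [561.862  10.731 120.197] tilt [ 0.001 -0.    -1.   ] jaw deg 96.02059559919937 F [2.347 3.423 2.262] w 36.11223918163178
shift cm [0.019 0.069 3.503] turn x 0.000
```

View pics/t15.png

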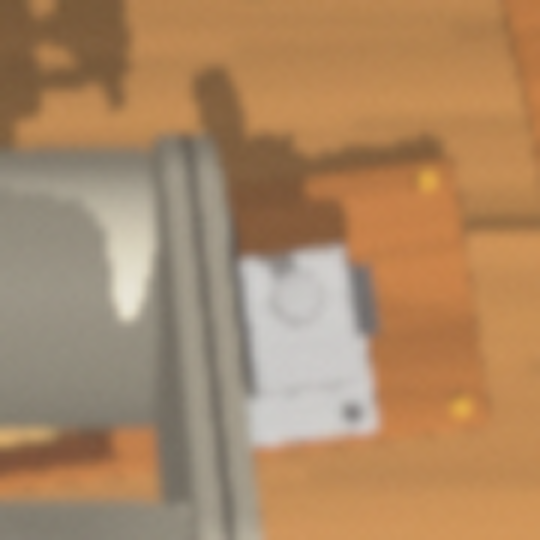

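View pics/w15.png

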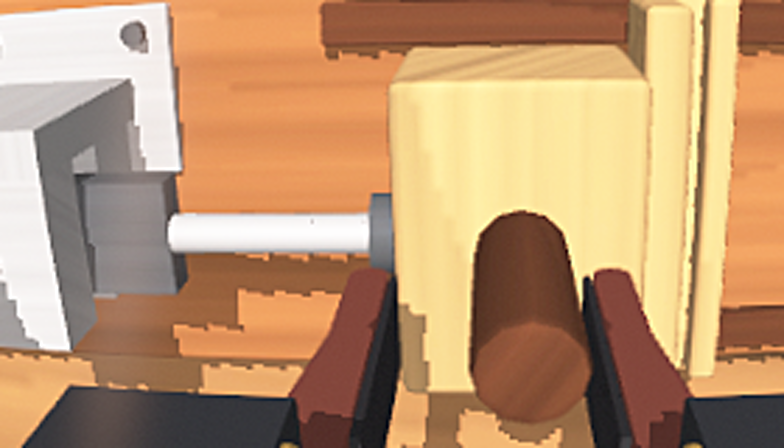

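About 8.5 mm remain and the pin still stands (head and shadow unchanged). I push 5 mm more, then go in fine steps.

Request:
servo_tool([
  [[0,0,-0.1,0,0,0,3.6],[0,0,-0.2,0,0,0,3.6],[0,0,-0.3,0,0,0,3.6],[0,0,-0.4,0,0,0,3.6],[0,0,-0.5,0,0,0,3.6],[0,0,-0.55,0,0,0,3.6]],
])

```text
t: 13.88
ee_pos: [562.2, 5.5, 120.1]
orientation: [-1.286, 1.158, 1.286]
ft_force: [2.2, 4.6, 0.8]
width: 36.2
```

Run:
```python
from go import *
shot("top","t16",(290,160,380,250),6)
rel((557.5,45.5,120),0.105)
```

```text
t 13.93 tcp [562.177   5.441 120.093] tilt [ 0. -0. -1.] jaw deg 96.02234279328749 F [2.35  4.079 1.264] w 35.803149571749486
shift cm [0.009 0.045 4.033] turn x 0.000
```

View pics/t16.png

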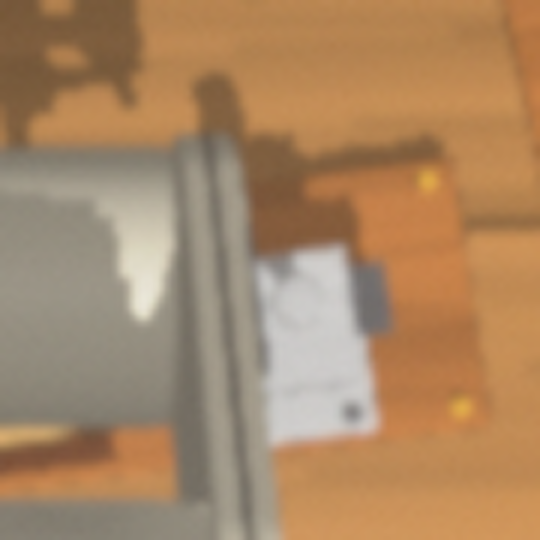

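```bash
cat > chk.py <<'E'
from go import *
import sys
n=sys.argv[1]
shot("top",n,(290,160,380,250),6)
a=np.load("pics/t16.npy").astype(float);b=np.load(f"pics/{n}.npy").astype(float)
D=np.abs(a-b).mean(2)
print("shadow diff",D[170:183,320:332].mean(),"max",D[170:183,320:332].max(),"head diff",D[203:216,337:346].mean())
rel((557.5,45.5,120),0.105)
E
echo
```

```text
(no output)
```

Request:
servo_tool([
  [[0,0,-0.05,0,0,0,3.6],[0,0,-0.1,0,0,0,3.6]],
])

```text
t: 14.1
ee_pos: [562.3, 4.6, 120.1]
orientation: [-1.286, 1.158, 1.286]
ft_force: [2.7, 4.4, 0.9]
width: 35.9
```

```bash
python3 chk.py t17
```

```text
shadow diff 1.4594017094017093 max 6.666666666666667 head diff 1.3418803418803424
t 14.15 tcp [562.315   4.523 120.101] tilt [ 0. -0. -1.] jaw deg 96.0284820253712 F [1.742 3.778 1.015] w 36.065007649269454
shift cm [0.01  0.048 4.126] turn x 0.000
```

Request:
servo_tool([
  [[0,0,-0.04,0,0,0,3.6],[0,0,-0.07,0,0,0,3.6]],
])

```text
t: 14.32
ee_pos: [562.3, 3.9, 120.1]
orientation: [-1.286, 1.158, 1.286]
ft_force: [3.0, 4.3, 0.8]
width: 35.8
```

```bash
python3 chk.py t18
```

```text
shadow diff 18.846153846153847 max 47.666666666666664 head diff 12.635327635327636
t 14.37 tcp [562.348   3.911 120.103] tilt [ 0. -0. -1.] jaw deg 96.02833989859184 F [ 2.223  4.602 -0.643] w 36.14893351452257
shift cm [0.01  0.045 4.187] turn x 0.000
```

The shadow has jumped, so the pin seems to have fallen. I look before going on.

View pics/t18.png

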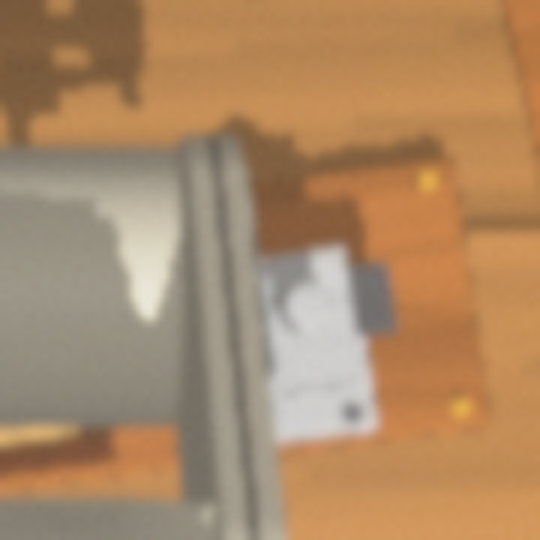

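The pin has fallen: its long shadow is gone and its head is now close above the ear. I back off the handle and rise.

Request:
servo_tool([
  [[0,0,0.2,0,0,0,3.6],[0,0,0.6,0,0,0,3.6],[-3.0,0,0.6,0,0,0,3.6],[-7.0,0,0.6,0,0,0,3.6],[-9.0,0,0.6,0,0,0,3.6],[-9.0,0,0.6,0,0,0,3.6]],
])

```text
t: 14.87
ee_pos: [563.8, 9.8, 214.6]
orientation: [-1.29, 1.153, 1.281]
ft_force: [0.5, -0.0, -0.3]
width: 36.0
```

Run:
```python
from go import *
shot("side","s19",(240,130,340,240),5)
c=shot("wrist","w19")
o=ctrl.get_obs();rel((576,-114,210),0.105)
print("exp",[proj("wrist",(575,-113.6,z),c) for z in(84,110,124)])
```

```text
t 14.97 tcp [561.4     9.798 210.49 ] tilt [ 0.001 -0.001 -1.   ] jaw deg 96.03648081889632 F [ 0.328  0.201 -0.664] w 36.036732500765545
shift cm [  0.056  -0.15  -12.465] turn x 0.000
exp [array([141.397, 205.989]), array([130.281, 214.376]), array([123.584, 219.491])]
```

View pics/s19.png

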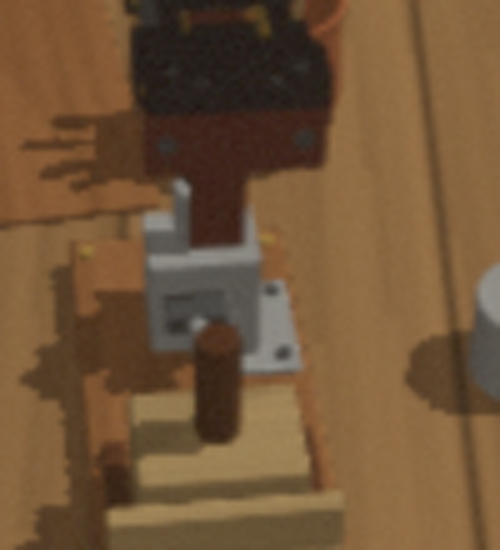

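View pics/w19.png

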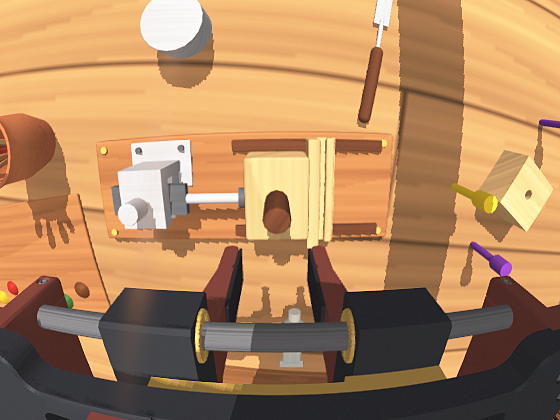

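The head now stands just above the ear. I go over it with the fingers closed, to press from above.

Request:
servo_tool([
  [[0,-0.08,-3,0,0,0,2],[0,-0.08,-6,0,0,0,1],[0,-0.08,-9,0,0,0,0],[0,-0.08,-11.5,0,0,0,0],[0,-0.08,-12.4,0,0,0,0],[0,-0.08,-12.4,0,0,0,0],[0,-0.08,-12.4,0,0,0,0],[0,-0.08,-12.4,0,0,0,0]],
])

```text
t: 15.63
ee_pos: [574.7, -112.2, 209.2]
orientation: [-1.285, 1.158, 1.288]
ft_force: [0.2, 0.1, 0.4]
width: 0.3
```

Run:
```python
from go import *
c=shot("wrist","w20",(190,170,350,310),4.5)
shot("side","s20",(240,130,340,240),5)
rel((575.3,-113.4,140),0.105)
print("exp",[proj("wrist",(575,-113.4,z),c) for z in(84,110,124)])
```

```text
t 15.73 tcp [ 575.14  -112.004  209.776] tilt [-0.001  0.    -1.   ] jaw deg 96.10693991949776 F [-0.221  0.709 -1.297] w 0.38241261453157754
shift cm [ 6.978 -0.007 -0.143] turn x 0.002
exp [array([271.982, 208.179]), array([271.748, 217.264]), array([271.603, 222.912])]
```

View pics/w20.png

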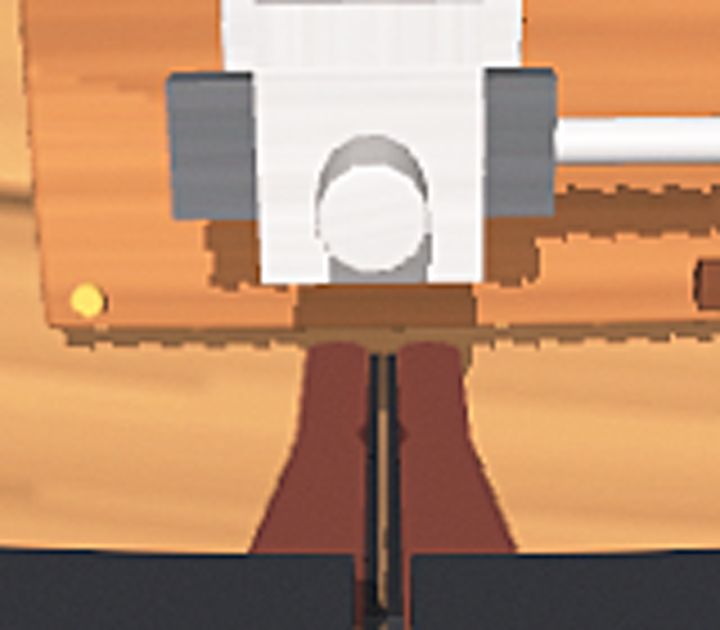

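View pics/s20.png

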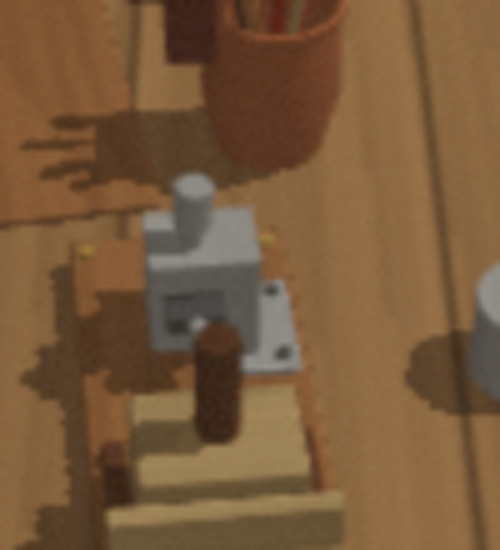

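The head top is at about (272.7,219), close to the expected axis and some 7 mm or more short of home. I descend, then press by feel.

Request:
servo_tool([
  [[3.0,0,-0.12,0,0,0,0],[5.0,0,-0.12,0,0,0,0],[6.4,0,-0.12,0,0,0,0],[6.7,0,-0.12,0,0,0,0],[6.7,0,-0.12,0,0,0,0],[6.7,0,-0.12,0,0,0,0]],
])

```text
t: 16.23
ee_pos: [576.1, -114.0, 143.8]
orientation: [-1.287, 1.157, 1.286]
ft_force: [0.4, 0.8, -0.4]
width: 0.6
```

Request:
servo_tool([
  [[0.1,0,0,0,0,0,0],[0.2,0,0,0,0,0,0],[0.3,0,0,0,0,0,0],[0.4,0,0,0,0,0,0]],
])

```text
t: 16.57
ee_pos: [575.9, -114.6, 139.7]
orientation: [-1.287, 1.157, 1.285]
ft_force: [-0.6, -0.1, 0.2]
width: 0.4
```

Request:
servo_tool([
  [[0.1,0,0,0,0,0,0],[0.2,0,0,0,0,0,0]],
])

```text
t: 16.73
ee_pos: [575.7, -114.6, 137.2]
orientation: [-1.286, 1.158, 1.286]
ft_force: [-0.6, -0.5, 0.1]
width: 0.5
```

Request:
servo_tool([
  [[0.1,0,0,0,0,0,0],[0.2,0,0,0,0,0,0]],
])

```text
t: 16.9
ee_pos: [575.6, -114.5, 135.0]
orientation: [-1.286, 1.158, 1.286]
ft_force: [-0.3, -0.3, 0.8]
width: 0.7
```

Request:
servo_tool([
  [[0.1,0,0,0,0,0,0],[0.2,0,0,0,0,0,0]],
])

```text
t: 17.07
ee_pos: [575.6, -114.5, 133.0]
orientation: [-1.286, 1.158, 1.286]
ft_force: [0.2, -1.0, -0.2]
width: 0.5
```

Request:
servo_tool([
  [[0.05,0,0,0,0,0,0],[0.1,0,0,0,0,0,0]],
])

```text
t: 17.23
ee_pos: [576.1, -114.6, 132.5]
orientation: [-1.287, 1.157, 1.285]
ft_force: [0.3, 0.4, 4.2]
width: 0.0
```

Request:
servo_tool([
  [[0.05,0,0,0,0,0,0],[0.1,0,0,0,0,0,0]],
])

```text
t: 17.4
ee_pos: [576.4, -114.7, 131.8]
orientation: [-1.287, 1.157, 1.285]
ft_force: [1.0, 0.6, 6.3]
width: 0.6
```

Contact came at TCP z of about 132.7, which puts the head about 8.5 mm short of home. That matches the ball detent, so I press on gently.

Request:
servo_tool([
  [[0.05,0,0,0,0,0,0],[0.1,0,0,0,0,0,0]],
])

```text
t: 17.57
ee_pos: [576.5, -114.7, 131.0]
orientation: [-1.288, 1.157, 1.285]
ft_force: [-0.6, -0.7, 6.8]
width: 0.1
```

Request:
servo_tool([
  [[0.05,0,0,0,0,0,0],[0.1,0,0,0,0,0,0]],
])

```text
t: 17.73
ee_pos: [576.6, -114.7, 130.0]
orientation: [-1.288, 1.156, 1.284]
ft_force: [0.5, -0.1, 5.9]
width: 0.4
```

Request:
servo_tool([
  [[0.05,0,0,0,0,0,0],[0.1,0,0,0,0,0,0]],
])

```text
t: 17.9
ee_pos: [576.7, -114.7, 129.1]
orientation: [-1.288, 1.156, 1.284]
ft_force: [1.0, 0.5, 6.7]
width: 0.6
```

Request:
servo_tool([
  [[0.05,0,0,0,0,0,0],[0.1,0,0,0,0,0,0],[0.15,0,0,0,0,0,0]],
])

```text
t: 18.15
ee_pos: [576.7, -114.7, 127.6]
orientation: [-1.288, 1.156, 1.284]
ft_force: [0.8, 0.6, 6.5]
width: 0.2
```

Request:
servo_tool([
  [[0.05,0,0,0,0,0,0],[0.1,0,0,0,0,0,0]],
])

```text
t: 18.32
ee_pos: [576.7, -114.7, 126.6]
orientation: [-1.288, 1.156, 1.284]
ft_force: [0.5, -0.6, 6.5]
width: 0.7
```

Request:
servo_tool([
  [[0.05,0,0,0,0,0,0],[0.1,0,0,0,0,0,0]],
])

```text
t: 18.48
ee_pos: [576.8, -114.7, 125.6]
orientation: [-1.288, 1.156, 1.284]
ft_force: [1.2, -1.2, 4.8]
width: 0.2
```

Request:
servo_tool([
  [[0.05,0,0,0,0,0,0],[0.1,0,0,0,0,0,0]],
])

```text
t: 18.65
ee_pos: [576.8, -114.7, 124.6]
orientation: [-1.288, 1.156, 1.284]
ft_force: [-0.4, 0.6, 7.0]
width: 0.2
```

Request:
servo_tool([
  [[0.04,0,0,0,0,0,0],[0.04,0,0,0,0,0,0]],
])

```text
t: 18.82
ee_pos: [576.9, -114.8, 124.5]
orientation: [-1.288, 1.156, 1.284]
ft_force: [0.0, -0.7, 7.6]
width: 0.3
```

Request:
servo_tool([
  [[0.04,0,0,0,0,0,0],[0.04,0,0,0,0,0,0]],
])

```text
t: 18.98
ee_pos: [576.9, -114.7, 124.4]
orientation: [-1.288, 1.156, 1.284]
ft_force: [-0.5, 1.1, 11.1]
width: 0.2
```

Request:
servo_tool([
  [[0.04,0,0,0,0,0,0],[0.04,0,0,0,0,0,0]],
])

```text
t: 19.15
ee_pos: [577.0, -114.8, 124.3]
orientation: [-1.288, 1.156, 1.284]
ft_force: [-2.2, -0.1, 13.9]
width: 0.1
```

Request:
servo_tool([
  [[0.04,0,0,0,0,0,0],[0.04,0,0,0,0,0,0]],
])

```text
t: 19.32
ee_pos: [577.0, -114.8, 124.3]
orientation: [-1.288, 1.156, 1.283]
ft_force: [-1.2, -0.0, 16.1]
width: 0.6
```

It is on a firm stop at z 124.3 (home was expected at about 124) with 16 N. I withdraw and look.

Request:
servo_tool([
  [[-0.5,0,0,0,0,0,0],[-2,0,0,0,0,0,0],[-5,0,0,0,0,0,0],[-9,0,0,0,0,0,0],[-10,0,0,0,0,0,0],[-10,0,0,0,0,0,0]],
])

```text
t: 19.82
ee_pos: [577.6, -114.9, 225.5]
orientation: [-1.291, 1.154, 1.281]
ft_force: [0.1, -0.9, -0.3]
width: 0.6
```

Run:
```python
from go import *
rel((575.3,-113.4,140),0.105)
shot("wrist","w21",(190,170,350,310),4.5)
shot("side","s21",(240,130,340,240),5)
shot("top","t21")
```

```text
t 19.82 tcp [ 577.57  -114.912  225.503] tilt [ 0.006 -0.001 -1.   ] jaw deg 96.03062043907322 F [ 0.134 -0.91  -0.329] w 0.638620999526053
shift cm [8.548 0.262 0.192] turn x 0.000
```

View pics/w21.png

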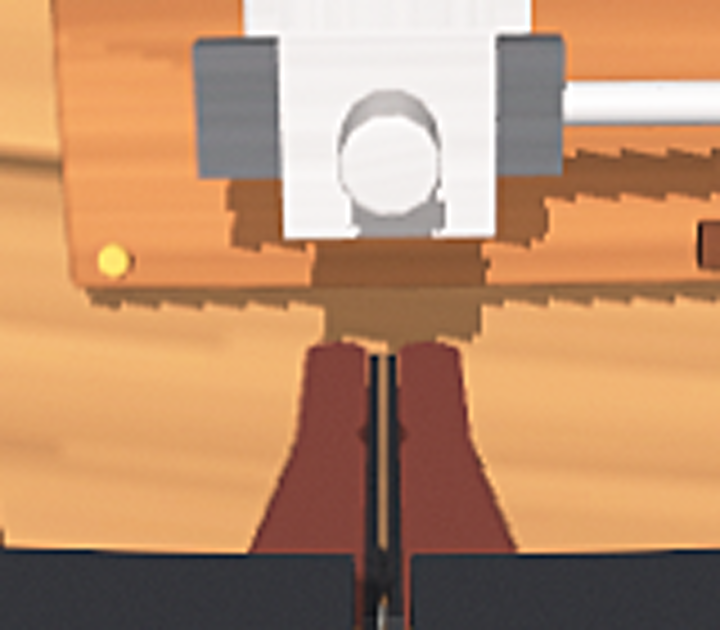

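View pics/s21.png

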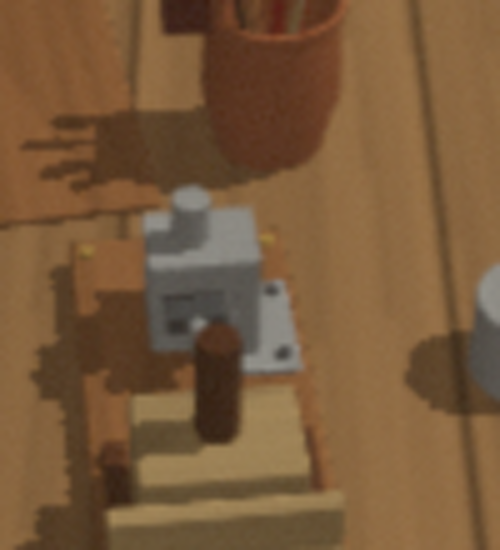

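View pics/t21.png

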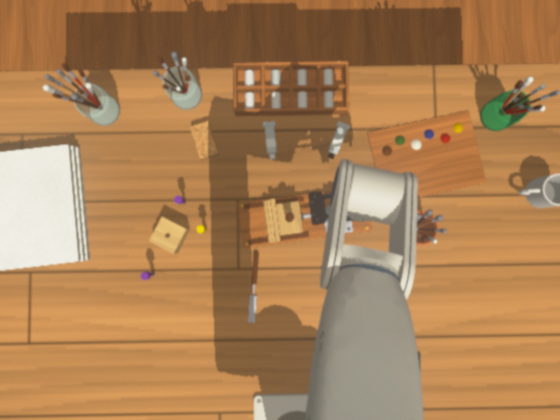

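Run:
```python
from go import *
for z in(110,112,118.7):print(z,(proj("side",(574.5,-113.7,z))-[240,130])*5)
im=np.load("pics/s21.npy")[160:205,260:300];cv2.imwrite("pics/s21c.png",cv2.resize(im,None,fx=13,fy=13,interpolation=cv2.INTER_CUBIC))
```

```text
110 [189.454 198.417]
112 [189.439 195.228]
118.7 [189.388 184.477]
```

View pics/s21c.png

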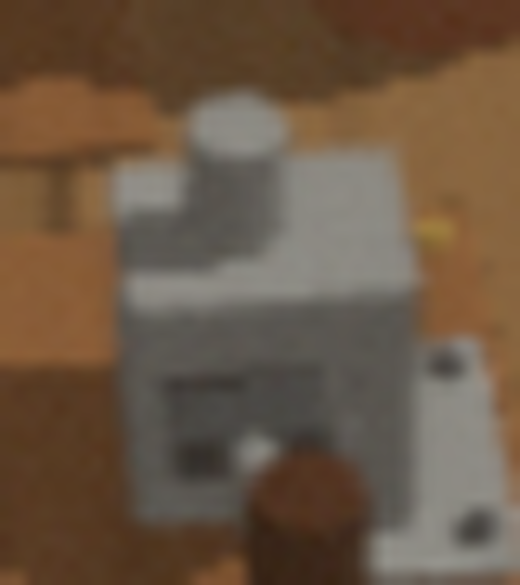

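The head's top centre is at side crop (191.5,199). The home position predicts (189.5,198.4), so the head sits on the ear. I hand in.

Run:
```python
from workcell import ctrl
print(ctrl.close_job(), ctrl.get_obs()["t"])
```

```text
the job is handed in; nothing more can be done
the job is handed in; nothing more can be done
```

The clamp is locked and handed in, at about 20 s on the robot's clock. The bare steel pin came from its stand into the top of the yoke. I then eased the rest towards the yoke in small steps until the pin dropped through the eye. Last, I pressed it home with closed fingertips and withdrew.

- **Pin fallen:** the pin's long shadow vanished in the top view. I stopped pushing at that step, and the force on the handle was still about 4–5 N.
- **Pressing home:** contact came about 8.5 mm short of home. It took 5–7 N to push past the ball, up to 16 N at the firm stop, and the tool stopped at z 124.3 (home was expected at about 124).
- **Last look:** the side view shows the head's top at about 110 mm, seated on the upper ear. The gripper is clear of everything and the bystanders in view look unmoved; the arm hid the tin and part of the pot from above at the end.
- **Disagreements:** the wrist camera's first fit placed the pin in the grip about 6 mm off from the side view. Contact with the tongue later showed the side view was right. The pin also dropped with about 1.5 mm less travel than the eye measurement predicted, which is within the hole clearance and measuring error.

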